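# Set up the leaflet stand on the reception counter

## Robot

A 6-joint arm with a two-finger parallel gripper is mounted at the origin on the work surface. World frame = base frame: x ahead of the robot, y to its left, z up, the work surface at z = 0. Lengths are in m, angles in rad, forces in N, time in s.
With the tool pointing down it reaches from about 0.35 to 0.725 m from the base axis. Payload 6 kg.
Tool frame: the origin (TCP) lies midway between the tips of the shut fingers; the grasp point (between the pads) lies manip.grip_depth behind it (manip.grip_depth is the distance from the TCP to the grasp point, in m); z points along the fingers, y is the direction in which the jaws open and shut (so a half turn about z gives the same grasp; the last joint's range is limited). The gripper opens to 85 mm and grips with 20 to 120 N. Pads are 22 mm wide; open, the fingers measure 114 mm over their backs; the gripper's body (76 mm by 85 mm) begins 54 mm behind the grasp point. The pads swing forward as they close: fully open they stand 13 mm farther back than shut.
Start: joints at [0.334, 0.04, 0.085, 0, -1.615, -0.334], TCP at [0.6, 0, 0.231] pointing down, gripper open.
Joint ranges: [-2.56, 2.56], [-1.29, 2.01], [-1.08, 1.49], [-3.29, 1.98], [-2.81, -0.18], [-2.99, 2.99]. Speed limits (rad/s): [2.57, 2.57, 3.01, 3.14, 3.14, 3.14].

## Interface

Orientations are given as a rotation vector (axis times angle).
In Python, from bench import manip gives the robot as it stands.
- The arm moves only by the tool jog_arm, never from a script. Its arguments are lists of equal length, an entry for each row: "offset": the shift along the tool's x, y, z in mm, a list of three; "angular": the turn, a rotation vector about the tool's x, y, z in degrees, a list of three; "jaw": the closure, from 0 (fully open) to 1 (shut). A call has 1 to 12 rows; each row shifts and turns the commanded pose from where the row before left it, along the tool's axes as they then stand; what a row does not reach is not made up. A row lasts 1/8 s, in which the tool goes at most 62.5 mm and 10.7 degrees, less where a joint would pass 70% of its speed; a pose out of reach is approached as far as the arm can. A call is refused whole if a number of a shift passes 62.5 or a number of a turn 10.7, either way. A call with a gripper value outside its range is refused whole. The fingers move at their own pace and stop on an object; "force" is the grip in N (left out, the last holds). Time passes only in rows, so rows that do not move let the fingers close. It gives the time, the measured TCP pose, the force and the opening at its end, in the units of the state.
- manip.get_obs(): the state, without advancing time (a new reading comes with each control period).
- manip.get_image(name): name is "scene" or "side" or "wrist"; returns the picture (480x640x3 uint8, red, green, blue); there is no depth.
- manip.camera_model(name): a dict with "mtx" (3x3 intrinsics, pixels), "world_from_camera" (4x4, takes a point from camera to world coordinates); the wrist camera has in their place "T_tool_cam" (4x4, takes a point from camera to tool coordinates, whose origin is the TCP and whose axes are the flange's). Camera axes: x right, y up, looking along -z (the intrinsics and any distortion apply to the point x, -y, -z); pixel columns grow to the right and rows downward; lengths in m; the calibration is good to about 2 mm. A picture is of the moment at which its call begins: read the wrist's pose just before it. camera_model takes no time and is no camera call.
- manip.close_job(): hands the job in, once; it reports no verdict.
The state is a dict: "clock": time; "joint_positions": joint angles; "qd": joint speeds; "tau": joint torques, N m; "position": TCP position; "tool_rot": TCP orientation; "wrist_force": force on the tool from outside, world axes, zero at the start; "moment": the same for the moment, N m; "opening": opening from 0.0 (shut) to 1.0 (fully open).
Only numpy, scipy, OpenCV 4.12 (cv2) and the standard library are available. Lean on these libraries where they do the work, as an engineer would, in place of code of your own. Each camera call takes 0.05 s, during which the arm holds its last target.

## Task

Set up the leaflet stand on the counter: lower the stand's foot plate over the two locating pins of the dark dock plate, blue stripes on the same side, until it rests flush, keeping hold of it all the way down rather than dropping it. Then hang the blue leaflet tray on it: press the tray's two hook tabs into the column's two slots and slide it down until both hooks engage. Leave the pen pot, glue bottle and stapler where they are.

Things in the scene. Friction and masses are not known exactly. Their poses are not given: they have to be found in the camera images.
- dock_top (a point): Centre of the top face of the dock, a dark steel plate 120 (x) x 160 (y) x 12 mm fixed on the counter, top 12 mm up. On it two steel pins at x = 0: thick (14 mm) at y = +55 mm, thin (10 mm) at y = -55 mm, rising 20 mm, the upper 8 mm tapered. x points to the visitors' side (blue stripe), away from the robot; z up. Seated, the stand's underside lies on this face, axes agreeing.
- stand_mid (a point): Centre of the loose stand, 82.5 mm above its underside; 0.5 to 0.95 kg, upright. Grey foot 110 (x) x 150 (y) x 10 mm, through holes at x = 0: 17 mm wide at y = +55 mm (thick pin), 13 mm at y = -55 mm (thin pin). White hollow column 36 (x) x 44 (y) mm, from the foot's middle to 165 mm above the underside: grip it near the top. x: to the slotted side (blue stripe on the foot); z up.
- stand_slots (a point): Point on the outside of the column's slotted +x face, 18 mm from the column's axis, 70 mm above the stand's underside: middle of the lower edge of the lower slot. Two slots, each 14 mm wide (y) and 22 mm high, lower edges 70 and 118 mm above the underside, in a 5 mm wall with 23 mm of free depth behind. Axes as the stand's.
- tray_mid (a point): Centre of the loose blue leaflet tray, 50 mm above its underside; 0.18 to 0.34 kg, flat on the counter. Floor 110 (x) x 116 (y) mm, rim 20 mm high, back wall at -x 70 mm wide, 100 mm high. White divider 10 mm thick along x at y = 0, x -47 to +51 mm, up to 70 mm above the underside: pinch it from above. x: from hooks to open front; z up. Hung, its axes agree with the stand's.
- tray_hooks (a point): Point on the outer face of the tray's back wall (x = -55 mm), y = 0, 38 mm above its underside: underside of the lower hook's shank. The upper hook is 48 mm above. Hooks: 10 mm wide, out 12 mm to -x, shank 7 mm high, at its end a 5 mm lip hanging 7 mm lower (7 mm gap to the wall). Enters the slots 7 to 15 mm above point stand_slots; hung, level with it and 0 to 2 mm off the face.
- pen_pot_mid (a point): Middle of a black pen pot, 72 mm across and 90 mm high with pens reaching 144 mm; bystander, this point is 45 mm above the counter.
- glue_bottle_mid (a point): Middle of a white glue bottle with orange cap, 40 mm across and 110 mm high; bystander, this point is 55 mm above the counter.
- stapler_mid (a point): Middle of a red and black stapler, 40 x 130 x 50 mm, lying along its y; bystander, this point is 25 mm above the counter.

How it is judged:
By the outcome, as a careful person would: the job done as asked, in the order asked, and still so for the second after the job is handed in, with the robot touching nothing.
It also fails if it takes over 72 s, if anything falls off the work surface, if the arm or the gripper's body presses on something with over 40 N, if the wrist force passes 120 N, or if a joint passes its speed limit or range.

## Working session

There is one attempt and no reset: what is moved stays moved. The work goes in short steps, Python scripts to look and compute and a tool call to move; the robot and the scene stay as the last step left them, time stands still between calls to the robot, and variables do not carry over. Pictures are saved under pics/ and viewed, and the job is handed in when it is done.

Besides the shell and the picture viewer there is one more tool, called after "Call:" as name(argument=value, ...), one argument or row to a line, values as JSON. jog_arm: Moves the arm, as the interface text tells. Its arguments: {"type":"object","properties":{"offset":{"type":"array"},"angular":{"type":"array"},"jaw":{"type":"array"},"force":{"type":"number"}},"required":["offset","angular","jaw"]}

```bash
ls -la; mkdir -p pics; python3 - <<'E'
from bench import manip
import cv2
print(manip.get_obs()); print(manip.grip_depth)
for n in ["scene","side","wrist"]:
    im=manip.get_image(n); cv2.imwrite(f"pics/{n}0.png",im[:,:,::-1]); print(n,manip.camera_model(n))
E
```

```text
total 12
drwxr-xr-x  3 agent agent 4096 Dec  6 20:51 .
drwxr-xr-x 23 root  root  4096 Dec  6 20:51 ..
drwxr-xr-x  2 agent agent 4096 Dec  6 20:51 pics
{'clock': 0.0, 'joint_positions': array([ 3.33721046e-01,  4.07833812e-02,  8.38189782e-02, -4.79994748e-04,
       -1.61548307e+00, -3.33691482e-01]), 'qd': array([ 1.53116508e-04, -4.58849867e-04, -3.78940542e-04, -3.68172304e-05,
       -9.19598754e-04,  1.34385631e-03]), 'tau': array([-7.27207535e-04, -3.68200672e+01,  3.47413230e+01,  6.93227157e+00,
       -5.48646509e-03, -9.47124363e-06]), 'position': array([5.99676195e-01, 1.02536316e-04, 2.30296257e-01]), 'tool_rot': array([ 2.22059485e+00, -2.22048247e+00, -1.80905325e-03]), 'wrist_force': array([-0.23086234, -0.67720724,  0.20120816]), 'moment': array([-0.02865528, -0.03511608, -0.03057081]), 'opening': 1.0013033831860574}
0.0187
scene {'mtx': array([[492.92750463,   0.        , 315.0623337 ],
       [  0.        , 492.92750463, 233.04583334],
       [  0.        ,   0.        ,   1.        ]]), 'world_from_camera': array([[ 0.37015507, -0.67391355,  0.63939483,  1.34244072
[... 447 characters left out ...]
0.08289613, -0.54484975,  0.83442614,  0.75966746],
       [-0.00170721,  0.8373844 ,  0.54661179,  0.57287079],
       [ 0.        ,  0.        ,  0.        ,  1.        ]])}
wrist {'mtx': array([[344.44084926,   0.        , 318.65924854],
       [  0.        , 344.44084926, 239.95637189],
       [  0.        ,   0.        ,   1.        ]]), 'T_tool_cam': array([[ 1.79758013e-04,  9.56862096e-01,  2.90542417e-01,
         7.34349634e-02],
       [ 9.99998996e-01,  2.36453710e-04, -1.39742565e-03,
        -1.08798829e-03],
       [-1.40584347e-03,  2.90542377e-01, -9.56861093e-01,
        -1.43719650e-01],
       [ 0.00000000e+00,  0.00000000e+00,  0.00000000e+00,
         1.00000000e+00]])}
```

View pics/scene0.png

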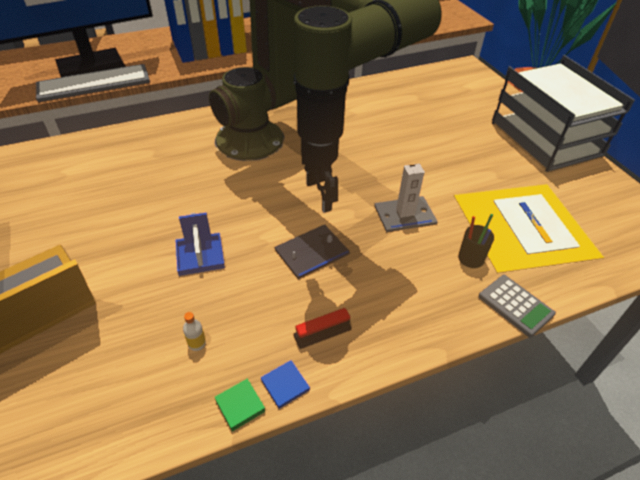

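View pics/side0.png

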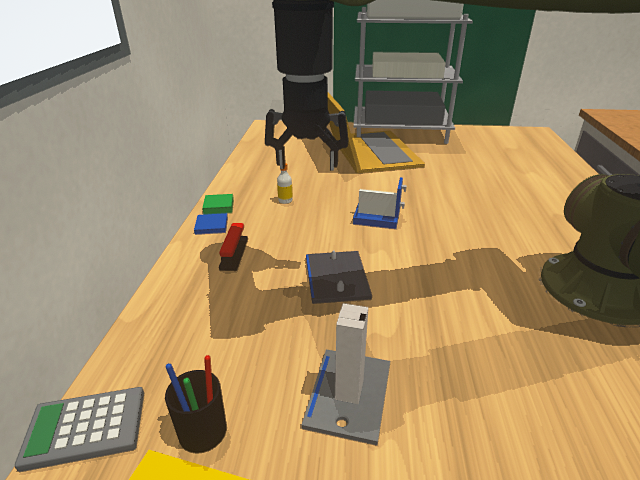

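View pics/wrist0.png

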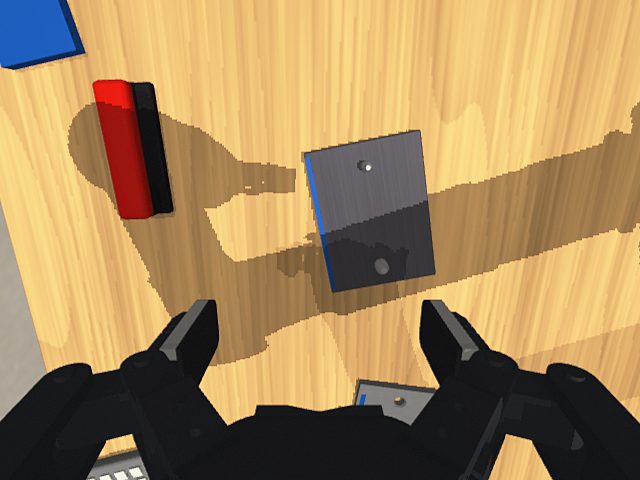

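```bash
cat > h.py <<'E'
import numpy as np, cv2
from scipy.spatial.transform import Rotation as R
from bench import manip
def cam(n,obs=None):
    m=manip.camera_model(n); K=m["mtx"]
    if n=="wrist":
        T=np.eye(4); T[:3,:3]=R.from_rotvec(obs["tool_rot"]).as_matrix(); T[:3,3]=obs["position"]
        return K,T@m["T_tool_cam"]
    return K,m["world_from_camera"]
def ray(c,p,z):
    K,T=c; p=np.atleast_2d(np.asarray(p,float))
    d=np.c_[(p[:,0]-K[0,2])/K[0,0],-(p[:,1]-K[1,2])/K[1,1],-np.ones(len(p))]@T[:3,:3].T
    o=T[:3,3]; return o+d*((z-o[2])/d[:,2])[:,None]
def proj(c,P):
    K,T=c; P=np.atleast_2d(P); q=(P-T[:3,3])@T[:3,:3]
    return np.c_[K[0,2]-K[0,0]*q[:,0]/q[:,2],K[1,2]+K[1,1]*q[:,1]/q[:,2]]
def snap(n,name):
    o=manip.get_obs(); im=manip.get_image(n)[:,:,::-1].copy(); cv2.imwrite(f"pics/{name}.png",im); np.save(f"pics/{name}.npy",np.r_[o["position"],o["tool_rot"]])
    return im,cam(n,o),o
def load(n,name):
    a=np.load(f"pics/{name}.npy"); return cv2.imread(f"pics/{name}.png"),cam(n,dict(position=a[:3],tool_rot=a[3:]))
E
python3 - <<'E'
from h import *
o=manip.get_obs(); np.save("pics/wrist0.npy",np.r_[o["position"],o["tool_rot"]])
im,c=load("wrist","wrist0")
hsv=cv2.cvtColor(im,cv2.COLOR_BGR2HSV)
m=((hsv[...,1]<70)&(hsv[...,2]<150))|((hsv[...,0]>105)&(hsv[...,0]<125)&(hsv[...,1]>100))
m=m.astype(np.uint8)*255
n,l,s,ce=cv2.connectedComponentsWithStats(m)
for i in range(1,n):
    if s[i,4]>800: print(i,s[i],ce[i])
i=l[230,380]; mm=(l==i).astype(np.uint8)
cn=max(cv2.findContours(mm,0,2)[0],key=cv2.contourArea)
r=cv2.minAreaRect(cn); print(r)
ap=cv2.approxPolyDP(cn,6,True)[:,0]; print(ap); P=ray(c,ap,.012); print(P)
print(np.linalg.norm(P-np.roll(P,1,0),axis=1),P.mean(0))
# pins at top z=.032
print(ray(c,[[364,166],[381,267]],.032))
sc=cam("scene"); print("stand top",ray(sc,[[412,170]],.165),"tray div top",ray(sc,[[197,228]],.07),"pot",ray(sc,[[477,228]],.09),"glue",ray(sc,[[189,317]],.11))
z=cv2.resize(im[110:310,280:460],None,fx=3,fy=3,interpolation=cv2.INTER_CUBIC); cv2.imwrite("pics/z0.png",z)
E
```

```text
1 [   0    0   86   70 4858] [36.37669823 32.508028  ]
2 [ 131   83   42  132 2496] [152.42107372 144.9775641 ]
3 [  304   130   131   163 16093] [372.15311005 210.36469272]
4 [    0   300   640   180 65174] [317.90201614 418.62021665]
((373.85540771484375, 211.05157470703125), (145.16738891601562, 118.76873016357422), 79.82449340820312)
[[419 130]
 [304 154]
 [333 292]
 [434 274]]
[[ 0.49941055 -0.07858069  0.012     ]
 [ 0.6149945  -0.05519448  0.012     ]
 [ 0.58346752  0.09923992  0.012     ]
 [ 0.46917915  0.07700904  0.012     ]]
[0.15849953 0.1179261  0.15761959 0.11643043] [0.54176293 0.01061845 0.012     ]
[[ 0.55585863 -0.04483317  0.032     ]
 [ 0.53370494  0.06062626  0.032     ]]
stand top [[0.51177144 0.29927544 0.165     ]] tray div top [[ 0.42412081 -0.2559483   0.07      ]] pot [[0.69421348 0.39526217 0.09      ]] glue [[ 0.71297825 -0.32933222  0.11      ]]
```

View pics/z0.png

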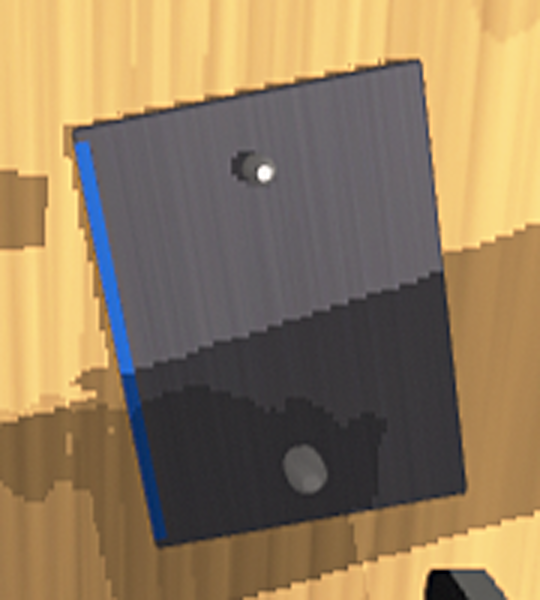

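```bash
python3 - <<'E'
from h import *
s=cam("side");c=cam("scene")
P=ray(s,[[330,352],[390,360],[378,442],[302,428]],.010);print(P, P.mean(0))
print(np.linalg.norm(P-np.roll(P,1,0),axis=1))
print(ray(s,[[341,422]],.01), ray(s,[[353,316]],.165))
print("tray floor scene",ray(c,[[177,262],[224,258],[222,270],[178,273]],.0), ray(c,[[181,216],[211,213]],.1))
print(ray(s,[[354,220],[398,227]],0),"divtop",ray(s,[[359,190],[395,193]],.07), "back", ray(s,[[399,180],[404,188]],.1))
E
```

```text
[[0.53949349 0.23233281 0.01      ]
 [0.438902   0.24189396 0.01      ]
 [0.46145901 0.39217514 0.01      ]
 [0.56878074 0.37927881 0.01      ]] [0.50215881 0.31142018 0.01      ]
[0.14983615 0.10104486 0.15196464 0.1080938 ]
[[0.51399422 0.36508679 0.01      ]] [[0.50352019 0.31039145 0.165     ]]
tray floor scene [[ 4.54603727e-01 -3.25396767e-01  0.00000000e+00]
 [ 4.84444318e-01 -2.10040001e-01  0.00000000e+00]
 [ 5.21709371e-01 -2.24812684e-01 -1.11022302e-16]
 [ 4.91655913e-01 -3.29951448e-01  1.11022302e-16]] [[ 0.39896463 -0.28607154  0.1       ]
 [ 0.41503041 -0.21353964  0.1       ]]
[[ 0.51113797 -0.23565033  0.        ]
 [ 0.39980304 -0.20926518  0.        ]] divtop [[ 0.50168793 -0.26856796  0.07      ]
 [ 0.41077215 -0.25868532  0.07      ]] back [[ 0.40268636 -0.27191361  0.1       ]
 [ 0.39324262 -0.22684585  0.1       ]]
```

```bash
python3 - <<'E'
import cv2
a=cv2.imread("pics/scene0.png"); cv2.imwrite("pics/z1.png",cv2.resize(a[200:290,160:360],None,fx=4,fy=4,interpolation=2))
a=cv2.imread("pics/side0.png"); cv2.imwrite("pics/z2.png",cv2.resize(a[160:310,290:440],None,fx=4,fy=4,interpolation=2))
E
```

```text
(no output)
```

View pics/z1.png

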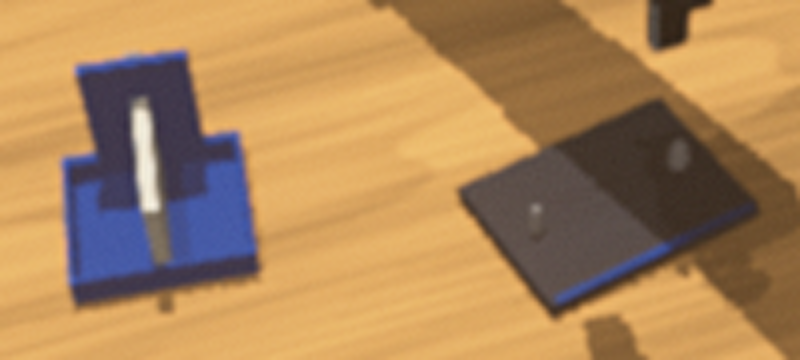

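View pics/z2.png

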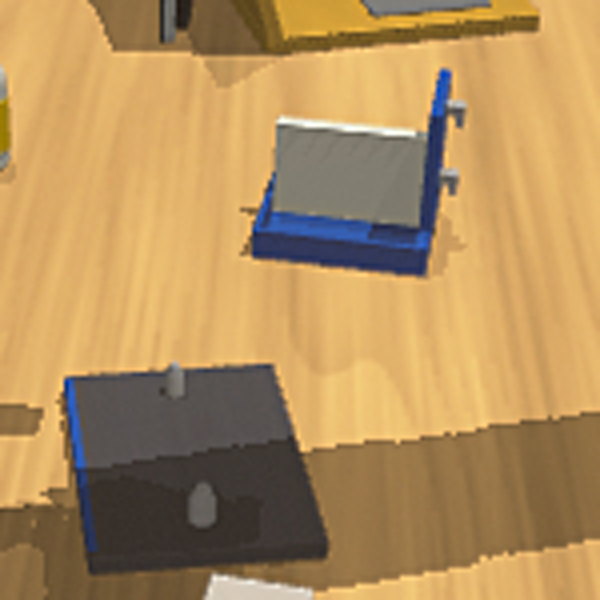

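Call:
jog_arm(
  offset=[
    [-26,8,-10],
    [-50,15,-15],
    [-50,15,-15],
    [-50,15,-15],
    [-50,15,-10],
    [-50,15,-4],
    [-34,12,0],
    [0,0,0],
  ],
  angular=[
    [0,0,0],
    [0,0,0],
    [0,0,0],
    [0,0,0],
    [0,0,0],
    [0,0,0],
    [0,0,0],
    [0,0,0],
  ],
  jaw=[0,0,0,0,0,0,0,0],
)

```text
clock: 1.15
position: [0.5039, 0.3121, 0.2992]
tool_rot: [2.224, -2.216, -0.001]
wrist_force: [0.1, -0.2, 0.5]
opening: 1.0
```

Call:
jog_arm(
  offset=[
    [0,0,0],
    [0,0,0],
    [0,0,0],
    [0,0,0],
    [0,0,0],
    [0,0,0],
    [0,0,0],
    [0,0,0],
    [0,0,0],
    [0,0,0],
  ],
  angular=[
    [0,0,-5],
    [0,0,-10],
    [0,0,-10],
    [0,0,-10],
    [0,0,-10],
    [0,0,-10],
    [0,0,-10],
    [0,0,-10],
    [0,0,-6],
    [0,0,0],
  ],
  jaw=[0,0,0,0,0,0,0,0,0,0],
)

```text
clock: 2.4
position: [0.5053, 0.3092, 0.3002]
tool_rot: [3.131, -0.25, -0.0]
wrist_force: [0.4, -0.5, 0.4]
opening: 1.001
```

```bash
python3 - <<'E'
from h import *
im,c,o=snap("wrist","w1"); print(o["joint_positions"],o["position"])
M=R.from_rotvec(o["tool_rot"]).as_matrix();print(M.round(3))
E
```

```text
[ 8.87263200e-01  3.88958068e-02  2.09277298e-01  2.57569932e-05
 -1.74149712e+00  5.24491371e-01] [0.50529945 0.30920347 0.30019701]
[[ 0.987 -0.158 -0.   ]
 [-0.158 -0.987 -0.   ]
 [-0.     0.    -1.   ]]
```

View pics/w1.png

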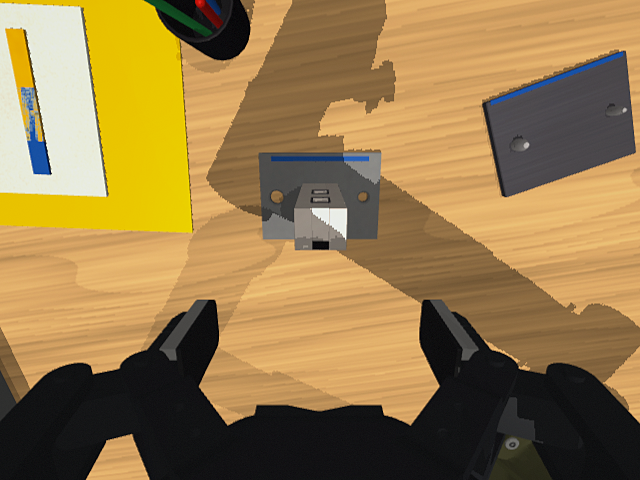

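```bash
python3 - <<'E'
from h import *
im,c=load("wrist","w1")
cv2.imwrite("pics/z3.png",cv2.resize(im[140:260,250:390],None,fx=5,fy=5,interpolation=2))
print(ray(c,[[277,197],[363,197]],.01), ray(c,[[295,207],[347,207],[345,249],[296,249]],.165), ray(c,[[259,152],[381,152],[378,239],[264,239]],.01))
E
```

```text
[[0.51347042 0.36216277 0.01      ]
 [0.49621541 0.25442993 0.01      ]] [[0.52651912 0.32620449 0.165     ]
 [0.51975562 0.28397364 0.165     ]
 [0.48394486 0.29055572 0.165     ]
 [0.49055513 0.33184018 0.165     ]] [[0.57131876 0.37319375 0.01      ]
 [0.5477387  0.22600642 0.01      ]
 [0.43781456 0.24168704 0.01      ]
 [0.46153037 0.38979516 0.01      ]]
```

View pics/z3.png

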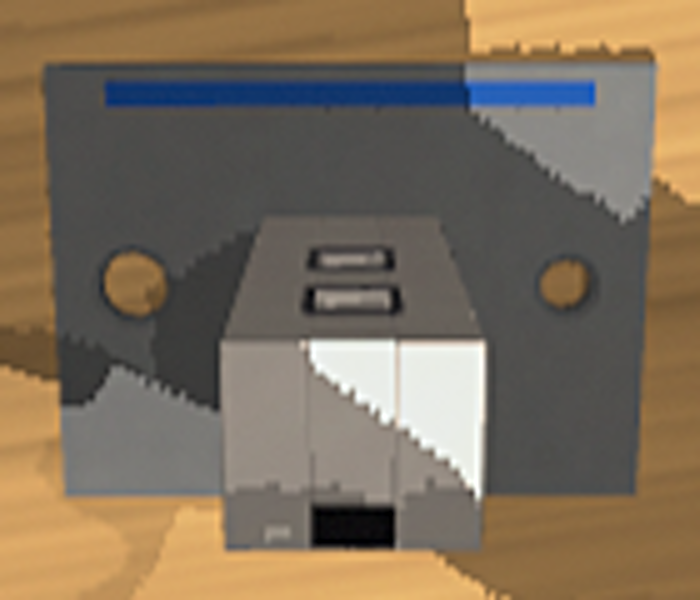

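Call:
jog_arm(
  offset=[
    [0,1,20],
    [0,0,40],
    [0,0,40],
    [0,0,40],
    [0,0,22],
    [0,0,10],
    [0,0,0],
  ],
  angular=[
    [0,0,0],
    [0,0,0],
    [0,0,0],
    [0,0,0],
    [0,0,0],
    [0,0,0],
    [0,0,0],
  ],
  jaw=[0,0,0,0,0,0,0],
)

```text
clock: 3.32
position: [0.5049, 0.3088, 0.1282]
tool_rot: [3.131, -0.248, -0.0]
wrist_force: [-0.3, -0.2, 0.3]
opening: 0.996
```

Call:
jog_arm(
  offset=[
    [0,0,0],
    [0,0,0],
    [0,0,0],
    [0,0,0],
    [0,0,0],
    [0,0,0],
    [0,0,0],
    [0,0,0],
  ],
  angular=[
    [0,0,0],
    [0,0,0],
    [0,0,0],
    [0,0,0],
    [0,0,0],
    [0,0,0],
    [0,0,0],
    [0,0,0],
  ],
  jaw=[0.2,0.35,0.5,0.6,0.7,0.8,0.8,0.8],
  force=80,
)

```text
clock: 4.32
position: [0.5051, 0.3087, 0.1293]
tool_rot: [3.132, -0.247, 0.001]
wrist_force: [-1.8, -4.1, 5.6]
opening: 0.504
```

```bash
python3 - <<'E'
from h import *
im,c,o=snap("side","s1"); print(o["position"],o["tool_rot"],o["wrist_force"],o["opening"])
cv2.imwrite("pics/s1z.png",cv2.resize(im[200:460,220:460],None,fx=2.2,fy=2.2))
E
```

```text
[0.50507319 0.30869445 0.12930447] [ 3.13180416e+00 -2.46748083e-01  1.28847951e-03] [-1.77986631 -4.11023182  5.60632617] 0.5037375629442697
```

View pics/s1z.png

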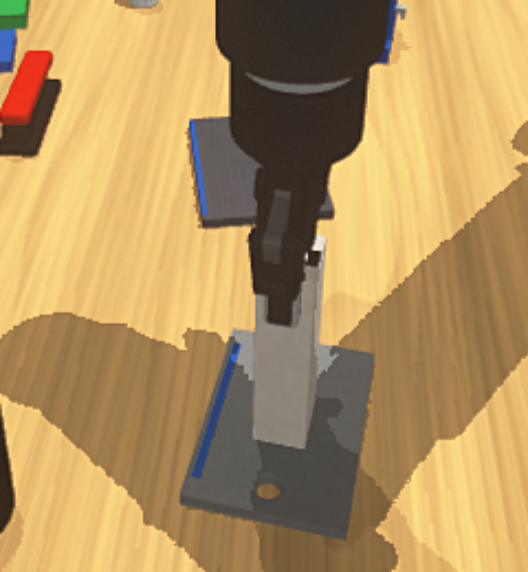

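```bash
python3 - <<'E'
from h import *
im,c=load("wrist","w1")
cv2.imwrite("pics/z4.png",cv2.resize(im[40:210,470:640],None,fx=4,fy=4,interpolation=2))
hsv=cv2.cvtColor(im,cv2.COLOR_BGR2HSV)
for name,cc in (("wrist0",None),("w1",None)):
    im,c=load("wrist",name); hsv=cv2.cvtColor(im,cv2.COLOR_BGR2HSV)
    m=((hsv[...,1]<70)&(hsv[...,2]<190))|((hsv[...,0]>105)&(hsv[...,0]<125)&(hsv[...,1]>100))
    n,l,s,ce=cv2.connectedComponentsWithStats(m.astype(np.uint8))
    i=l[200,380] if name=="wrist0" else l[110,560]
    cn=max(cv2.findContours((l==i).astype(np.uint8),0,2)[0],key=cv2.contourArea)
    ap=cv2.approxPolyDP(cn,7,True)[:,0];print(ap)
    P=ray(c,ap,.012); print(P.round(4),P.mean(0)); print(np.linalg.norm(P-np.roll(P,1,0),axis=1))
E
```

```text
[[419 130]
 [304 154]
 [333 292]
 [434 274]]
[[ 0.4997 -0.0797  0.012 ]
 [ 0.6152 -0.0564  0.012 ]
 [ 0.5837  0.0981  0.012 ]
 [ 0.4694  0.0758  0.012 ]] [0.54199779 0.00944707 0.012     ]
[0.15843122 0.11787059 0.15765785 0.11638978]
[[625  51]
 [483 103]
 [503 195]
 [635 151]]
[[ 0.6141 -0.0559  0.012 ]
 [ 0.5843  0.1027  0.012 ]
 [ 0.4712  0.0801  0.012 ]
 [ 0.5003 -0.0785  0.012 ]] [0.54247409 0.01211766 0.012     ]
[0.11605374 0.16132208 0.11537188 0.16118513]
```

View pics/z4.png

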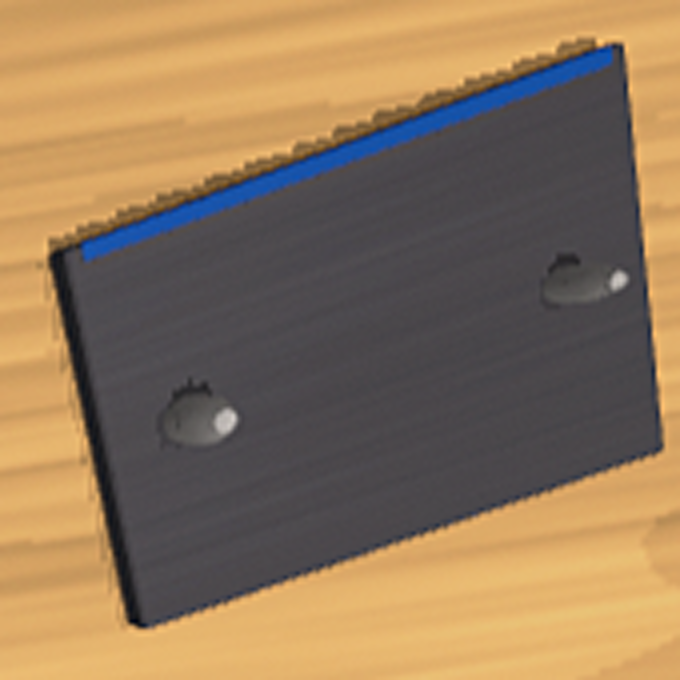

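Call:
jog_arm(
  offset=[
    [0,0,-3],
    [0,0,-10],
    [0,0,-20],
    [0,0,-20],
    [0,0,-20],
    [0,0,-10],
    [0,0,-4],
    [0,0,0],
  ],
  angular=[
    [0,0,0],
    [0,0,0],
    [0,0,0],
    [0,0,0],
    [0,0,0],
    [0,0,0],
    [0,0,0],
    [0,0,0],
  ],
  jaw=[0.8,0.8,0.8,0.8,0.8,0.8,0.8,0.8],
)

```text
clock: 5.38
position: [0.5047, 0.309, 0.2149]
tool_rot: [3.132, -0.246, -0.001]
wrist_force: [0.9, -0.0, -7.0]
opening: 0.506
```

```bash
python3 - <<'E'
from h import *
im,c=load("wrist","w1"); A=ray(c,[[526.5,145],[624.5,110]],.032)
im,c=load("wrist","wrist0"); B=ray(c,[[381.7,266],[368,167.3]],.032)
for P in (A,B): d=P[0]-P[1]; print(P.round(4),P.mean(0),np.hypot(*d[:2]),np.degrees(np.arctan2(-d[0],d[1])))
im,c,o=snap("wrist","w2"); print(o["position"])
im,c,o=snap("side","s2")
E
```

```text
[[ 0.5306  0.0632  0.032 ]
 [ 0.5516 -0.0447  0.032 ]] [0.54111776 0.00923638 0.032     ] 0.10990384260587845 11.035160551131211
[[ 0.5332  0.0583  0.032 ]
 [ 0.5521 -0.0448  0.032 ]] [0.5426377  0.00676019 0.032     ] 0.10478255030433352 10.383842156702533
[0.50467558 0.30903946 0.21489415]
```

View pics/w2.png

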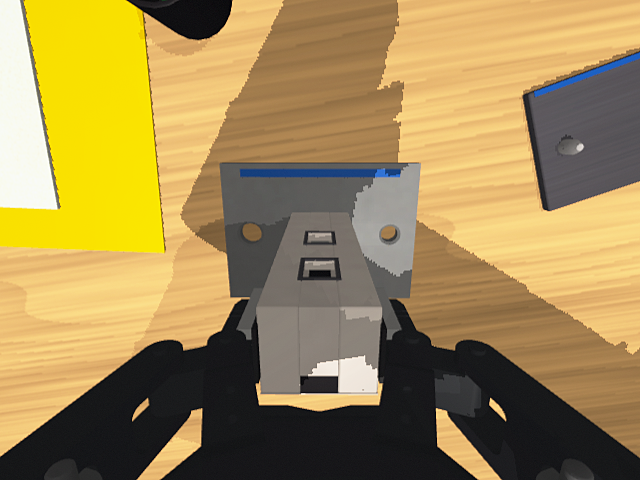

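View pics/s2.png

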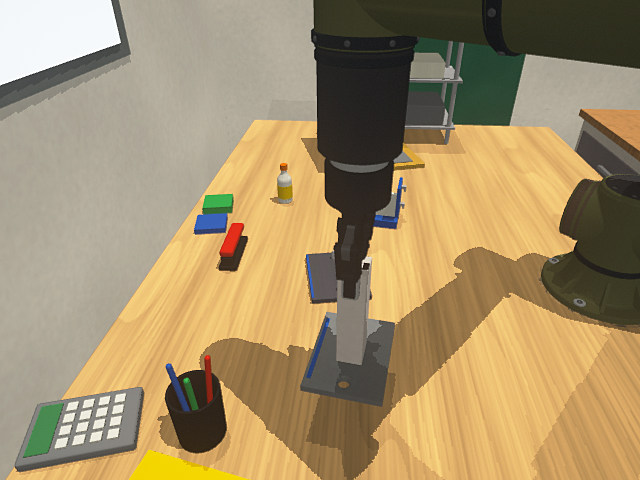

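Call:
jog_arm(
  offset=[
    [2,11,0],
    [5,25,0],
    [5,30,0],
    [5,30,0],
    [5,25,0],
    [3,10,0],
    [0,0,0],
    [0,0,0],
    [0,0,0],
    [0,0,0],
    [0,0,0],
  ],
  angular=[
    [0,0,0],
    [0,0,0],
    [0,0,0],
    [0,0,0],
    [0,0,0],
    [0,0,0],
    [0,0,-4],
    [0,0,-6],
    [0,0,-6],
    [0,0,-4],
    [0,0,0],
  ],
  jaw=[0.8,0.8,0.8,0.8,0.8,0.8,0.8,0.8,0.8,0.8,0.8],
)

```text
clock: 6.85
position: [0.5089, 0.1753, 0.2152]
tool_rot: [-3.127, -0.3, 0.0]
wrist_force: [-0.1, -0.3, -6.6]
opening: 0.504
```

```bash
python3 - <<'E'
from h import *
im,c,o=snap("wrist","w3"); print(o["position"],R.from_rotvec(o["tool_rot"]).as_matrix().round(3)[:,0], o["opening"])
cv2.imwrite("pics/z5.png",cv2.resize(im[120:320,200:400],None,fx=3,fy=3,interpolation=2))
cv2.imwrite("pics/z6.png",cv2.resize(im[90:240,390:590],None,fx=4,fy=4,interpolation=2))
E
```

```text
[0.50893677 0.17534826 0.21522688] [ 0.982  0.19  -0.   ] 0.5036011264778666
```

View pics/w3.png

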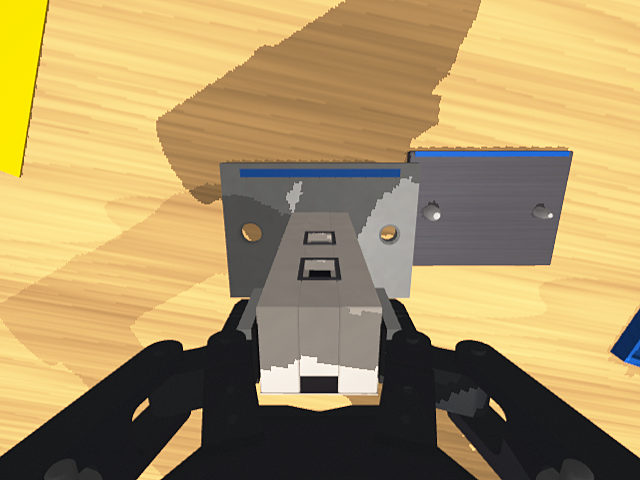

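View pics/z6.png

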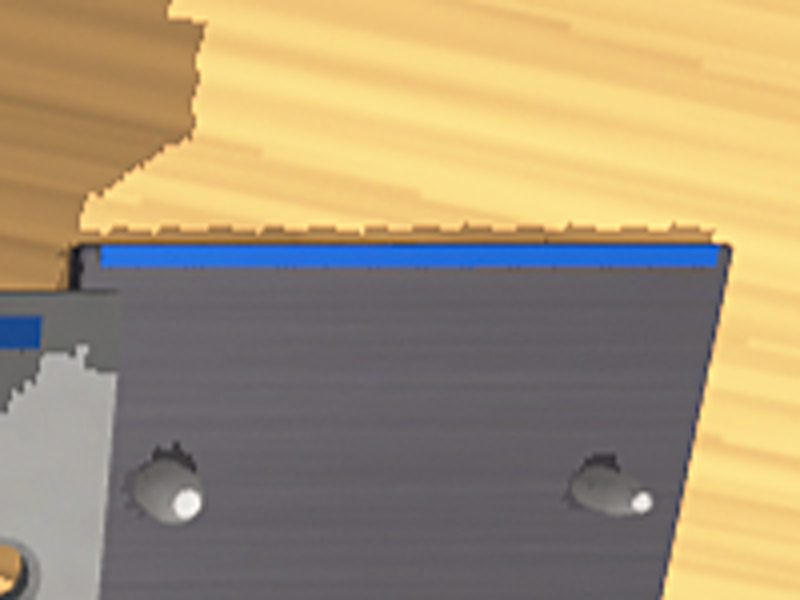

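View pics/z5.png

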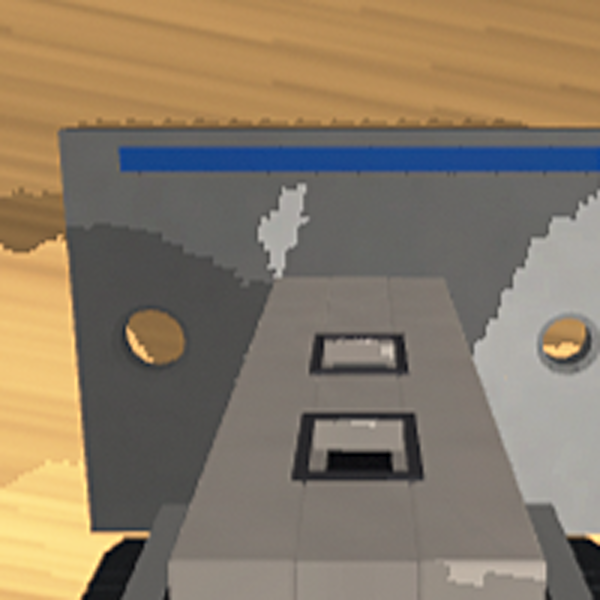

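```bash
python3 - <<'E'
from h import *
im,c=load("wrist","w3"); a=np.load("pics/w3.npy"); M=R.from_rotvec(a[3:]).as_matrix()
t=lambda P:((P-a[:3])@M*1000).round(1)
print("tcp",a[:3].round(4),M[:,0])
zf=.0859+.010
H=t(ray(c,[[251,232.3],[389.2,233.6]],zf)); print("holes tool",H,H.mean(0), np.degrees(np.arctan2(H[1,0]-H[0,0],H[1,1]-H[0,1])))
F=t(ray(c,[[220.3,163],[420,163],[411.5,298],[230.5,298]],zf)); print("foot",F,F.mean(0))
Pn=t(ray(c,[[436.5,216],[550.2,215.2]],.032)); print("pins",Pn,Pn.mean(0),np.degrees(np.arctan2(Pn[1,0]-Pn[0,0],Pn[1,1]-Pn[0,1])))
D=t(ray(c,[[412,151.3],[572.8,151.3],[551,265]],.012)); print("dock",D, np.linalg.norm(np.diff(D,axis=0),axis=1))
hs=ray(c,[[252,232.3]],zf)
E
```

```text
tcp [0.5089 0.1753 0.2152] [ 9.81777802e-01  1.90032427e-01 -1.53898553e-04]
holes tool [[  1.3 -54.1 119.3]
 [  0.3  55.5 119.3]] [  0.8   0.7 119.3] -0.5227572048740929
foot [[ 55.1 -74.  119.3]
 [ 55.1  75.2 119.3]
 [-56.   77.6 119.3]
 [-56.1 -74.6 119.3]] [ -0.475   1.05  119.3  ]
pins [[-1.000e-01  1.139e+02  1.832e+02]
 [ 8.000e-01  2.241e+02  1.832e+02]] [  0.35 169.   183.2 ] 0.46792246034188495
dock [[ 60.   90.5 203.2]
 [ 60.  247.4 203.2]
 [-58.5 249.4 203.2]] [156.9        118.51687644]
```

Call:
jog_arm(
  offset=[
    [0,8.2,0],
    [0,20,0],
    [0,30,0],
    [0,32,0],
    [0,32,0],
    [0,26,0],
    [0,15,0],
    [0,5,0],
    [0,0,10],
    [0,0,20],
    [0,0,10],
    [0,0,0],
  ],
  angular=[
    [0,0,0],
    [0,0,0],
    [0,0,0],
    [0,0,0],
    [0,0,0],
    [0,0,0],
    [0,0,0],
    [0,0,0],
    [0,0,0],
    [0,0,0],
    [0,0,0],
    [0,0,0],
  ],
  jaw=[0.8,0.8,0.8,0.8,0.8,0.8,0.8,0.8,0.8,0.8,0.8,0.8],
)

```text
clock: 8.4
position: [0.5403, 0.0109, 0.1735]
tool_rot: [3.126, 0.302, -0.005]
wrist_force: [-0.2, 0.4, -6.3]
opening: 0.498
```

```bash
python3 - <<'E'
from h import *
im,c,o=snap("wrist","w4"); print(o["position"],R.from_rotvec(o["tool_rot"]).as_matrix().round(3)[:,0], o["opening"])
b=np.load("pics/w3.npy"); M=R.from_rotvec(b[3:]).as_matrix(); print((o["position"]-b[:3])@M)
cv2.imwrite("pics/z7.png",cv2.resize(im[150:310,200:430],None,fx=3,fy=3,interpolation=2))
s,_,_=snap("side","s4"); cv2.imwrite("pics/s4z.png",cv2.resize(s[180:340,260:420],None,fx=3.7,fy=3.7,interpolation=2))
E
```

```text
[0.5403383  0.01085012 0.17349821] [ 0.981  0.191 -0.003] 0.4979160258269593
[-0.00042424  0.16746982  0.04172114]
```

View pics/z7.png

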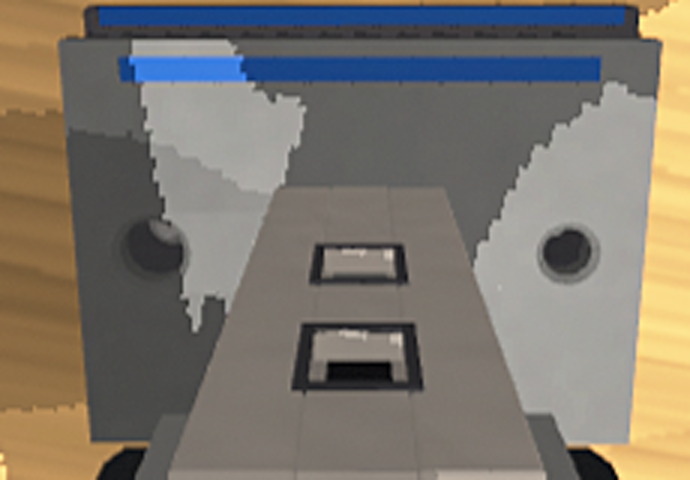

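View pics/s4z.png

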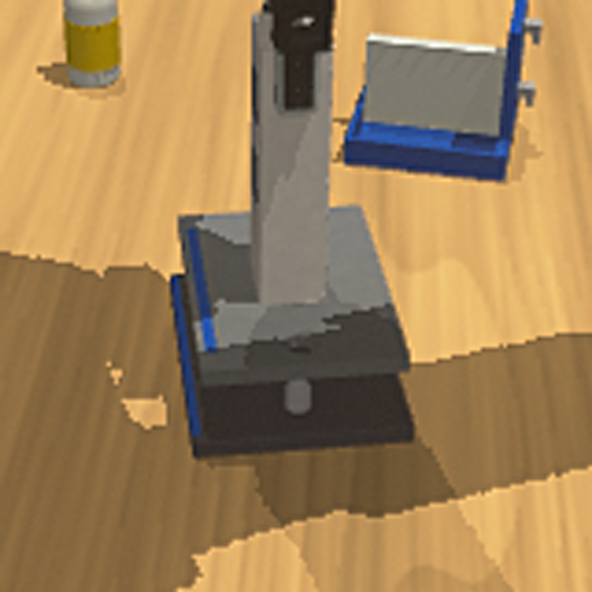

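```bash
python3 - <<'E'
from h import *
im,c=load("wrist","w4"); a=np.load("pics/w4.npy"); M=R.from_rotvec(a[3:]).as_matrix()
t=lambda P:((P-a[:3])@M*1000).round(1)
hsv=cv2.cvtColor(im,cv2.COLOR_BGR2HSV)
print(im[153:170,320].tolist())
blue=(hsv[...,0]>100)&(hsv[...,0]<125)&(hsv[...,1]>150)
ys,xs=np.nonzero(blue[145:185,200:440]); ys+=145;xs+=200
for r in np.unique(ys): print(r,xs[ys==r].min(),xs[ys==r].max(),(ys==r).sum())
zf=.0442+.010
print("foot",t(ray(c,[[220,163.3],[420,163.3]],zf)))
print("dock",t(ray(c,[[228.3,152],[412.7,152]],.012)))
E
```

```text
[[140, 70, 22], [135, 71, 26], [136, 71, 27], [138, 72, 26], [130, 69, 27], [92, 64, 55], [62, 64, 68], [57, 55, 56], [47, 44, 46], [54, 52, 54], [84, 88, 89], [99, 101, 102], [96, 98, 100], [95, 98, 99], [94, 101, 105], [106, 92, 86], [128, 76, 44]]
152 233 407 175
153 233 407 175
154 233 407 175
155 233 407 175
156 233 407 175
157 233 407 175
158 234 312 8
169 240 399 159
170 240 399 160
171 240 399 160
172 240 399 160
173 240 399 160
174 240 399 160
175 240 399 160
176 240 399 160
foot [[ 54.9 -74.2 119.1]
 [ 54.9  75.2 119.2]]
dock [[ 61.2 -78.1 161.3]
 [ 61.2  80.2 161.3]]
```

Call:
jog_arm(
  offset=[
    [0.7,0.6,0],
    [0,0,4],
    [0,0,4],
    [0,0,4],
    [0,0,3],
    [0,0,2],
    [0,0,2],
    [0,0,0],
  ],
  angular=[
    [0,0,0],
    [0,0,0],
    [0,0,0],
    [0,0,0],
    [0,0,0],
    [0,0,0],
    [0,0,0],
    [0,0,0],
  ],
  jaw=[0.8,0.8,0.8,0.8,0.8,0.8,0.8,0.8],
)

```text
clock: 9.5
position: [0.5418, 0.0101, 0.1561]
tool_rot: [3.127, 0.301, -0.001]
wrist_force: [0.0, -0.6, -6.8]
opening: 0.509
```

```bash
python3 - <<'E'
from h import *
o=manip.get_obs(); print(o["position"],o["moment"],o["wrist_force"])
im,c,o=snap("wrist","w5")
cv2.imwrite("pics/z8.png",cv2.resize(im[150:310,200:430],None,fx=3,fy=3,interpolation=2))
s,_,_=snap("side","s5"); cv2.imwrite("pics/s5z.png",cv2.resize(s[180:340,260:420],None,fx=3.7,fy=3.7,interpolation=2))
E
```

```text
[0.54184222 0.01013391 0.15612624] [-0.04189227 -0.02770675  0.00993532] [ 0.03223565 -0.61620912 -6.82313742]
```

View pics/z8.png

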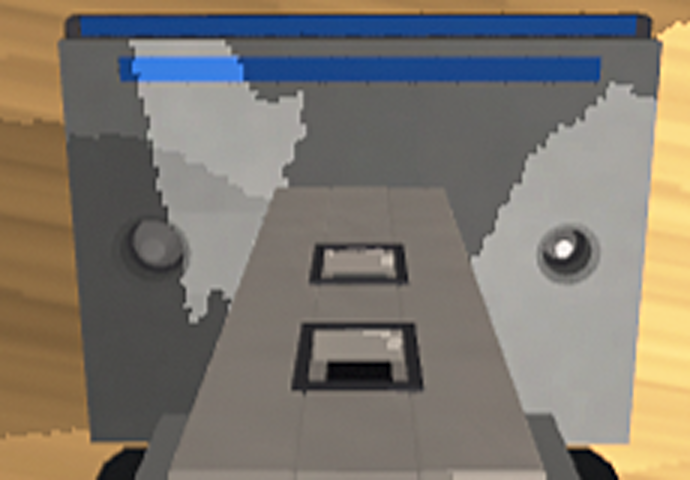

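View pics/s5z.png

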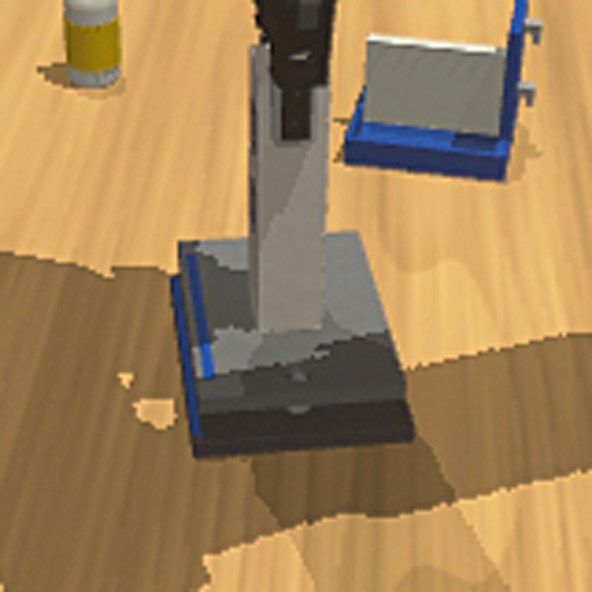

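```bash
python3 - <<'E'
from h import *
im,c=load("wrist","w5"); a=np.load("pics/w5.npy"); M=R.from_rotvec(a[3:]).as_matrix()
t=lambda P:((P-a[:3])@M*1000).round(2)
zf=a[2]-.1293+.010
H=[[200+153/3,150+249.5/3],[200+568.5/3,150+253/3]]; Pn=[[200+157/3,150+243/3],[200+563.5/3,150+246/3]]
print(zf,t(ray(c,H,zf)),t(ray(c,Pn,.032)))
E
```

```text
0.03682624442838466 [[  0.61 -54.15 119.3 ]
 [ -0.3   55.79 119.3 ]] [[  1.06 -53.96 124.12]
 [  0.28  55.36 124.13]]
```

Call:
jog_arm(
  offset=[
    [0.4,0,2],
    [0,0,2],
    [0,0,2],
    [0,0,2],
    [0,0,2],
    [0,0,2],
    [0,0,1],
    [0,0,1],
    [0,0,0],
  ],
  angular=[
    [0,0,0],
    [0,0,0],
    [0,0,0],
    [0,0,0],
    [0,0,0],
    [0,0,0],
    [0,0,0],
    [0,0,0],
    [0,0,0],
  ],
  jaw=[0.8,0.8,0.8,0.8,0.8,0.8,0.8,0.8,0.8],
)

```text
clock: 10.72
position: [0.5423, 0.0102, 0.1422]
tool_rot: [3.127, 0.301, -0.0]
wrist_force: [-0.6, 0.4, -6.9]
opening: 0.504
```

Call:
jog_arm(
  offset=[
    [0,0,0.5],
    [0,0,0.5],
    [0,0,0.5],
    [0,0,0.5],
    [0,0,0],
  ],
  angular=[
    [0,0,0],
    [0,0,0],
    [0,0,0],
    [0,0,0],
    [0,0,0],
  ],
  jaw=[0.8,0.8,0.8,0.8,0.8],
)

```text
clock: 11.35
position: [0.5425, 0.0101, 0.1413]
tool_rot: [3.127, 0.301, 0.002]
wrist_force: [-3.0, -1.1, 2.1]
opening: 0.501
```

```bash
python3 - <<'E'
from h import *
o=manip.get_obs(); print(o["position"],o["moment"],o["wrist_force"])
im,c,o=snap("wrist","w6")
s,_,_=snap("side","s6"); cv2.imwrite("pics/s6z.png",cv2.resize(s[180:340,260:420],None,fx=3.7,fy=3.7,interpolation=2))
E
```

```text
[0.54251582 0.01009822 0.14130378] [0.24408694 1.17588972 0.18874395] [-2.9929228  -1.08468752  2.10169258]
```

View pics/s6z.png

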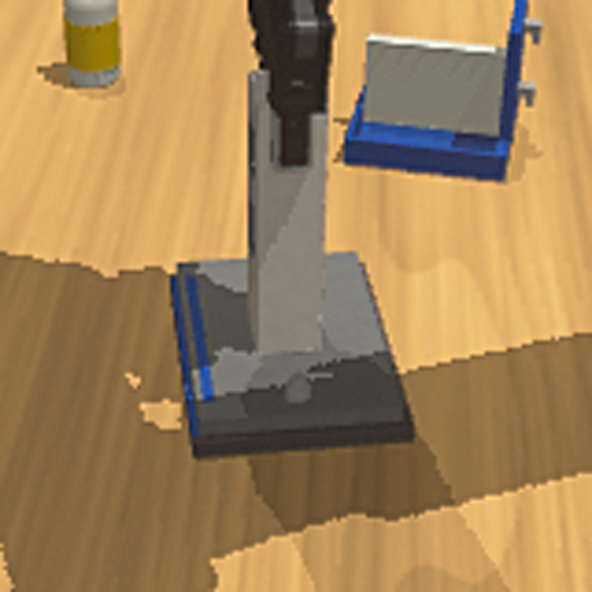

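Call:
jog_arm(
  offset=[
    [0,0,0.6],
    [0,0,0],
    [0,0,0],
  ],
  angular=[
    [0,0,0],
    [0,0,0],
    [0,0,0],
  ],
  jaw=[0.8,0.8,0.8],
)

```text
clock: 11.82
position: [0.5426, 0.01, 0.1413]
tool_rot: [3.127, 0.301, 0.002]
wrist_force: [-4.8, -1.4, 5.8]
opening: 0.509
```

Call:
jog_arm(
  offset=[
    [0,0,0],
    [0,0,0],
    [0,0,0],
    [0,0,0],
    [0,0,0],
    [0,0,0],
    [0,0,0],
  ],
  angular=[
    [0,0,0],
    [0,0,0],
    [0,0,0],
    [0,0,0],
    [0,0,0],
    [0,0,0],
    [0,0,0],
  ],
  jaw=[0.48,0.45,0.4,0.3,0.15,0,0],
)

```text
clock: 12.7
position: [0.5423, 0.0103, 0.1397]
tool_rot: [3.127, 0.301, -0.0]
wrist_force: [-0.4, 0.6, -0.6]
opening: 0.999
```

```bash
python3 - <<'E'
from h import *
o=manip.get_obs(); print(o["position"],o["moment"],o["wrist_force"])
im,c,o=snap("wrist","w7")
E
```

```text
[0.54231517 0.01025684 0.13965436] [-0.02325319  0.02283006 -0.00673644] [-0.38986772  0.6151553  -0.62052981]
```

View pics/w7.png

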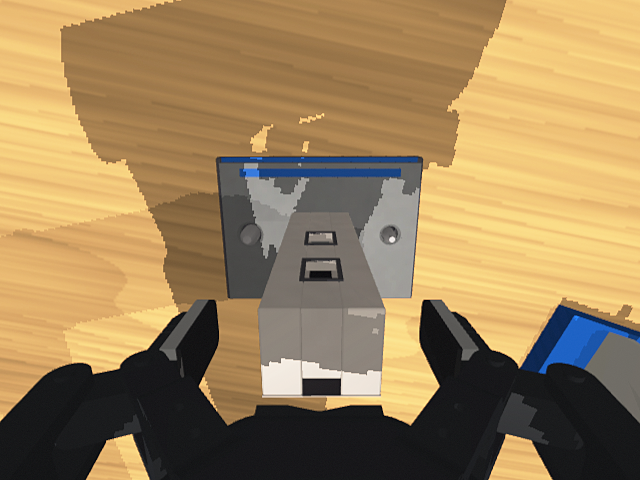

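Call:
jog_arm(
  offset=[
    [0,0,-20],
    [0,0,-45],
    [0,0,-50],
    [0,0,-35],
    [-12,22,-10],
    [-25,45,0],
    [-25,46,0],
    [-25,46,0],
    [-25,46,0],
    [-18,33,0],
    [-7,12,0],
    [0,0,0],
  ],
  angular=[
    [0,0,0],
    [0,0,0],
    [0,0,0],
    [0,0,0],
    [0,0,0],
    [0,0,0],
    [0,0,0],
    [0,0,0],
    [0,0,0],
    [0,0,0],
    [0,0,0],
    [0,0,0],
  ],
  jaw=[0,0,0,0,0,0,0,0,0,0,0,0],
)

```text
clock: 14.25
position: [0.4554, -0.2618, 0.3006]
tool_rot: [3.127, 0.299, 0.001]
wrist_force: [-0.6, 0.2, 0.3]
opening: 0.999
```

Call:
jog_arm(
  offset=[
    [0,0,0],
    [0,0,0],
    [0,0,0],
    [0,0,0],
  ],
  angular=[
    [0,0,7],
    [0,0,8],
    [0,0,6],
    [0,0,0],
  ],
  jaw=[0,0,0,0],
)

```text
clock: 14.75
position: [0.456, -0.2603, 0.3001]
tool_rot: [-3.13, 0.27, -0.001]
wrist_force: [-0.8, 0.9, -0.7]
opening: 0.995
```

```bash
python3 - <<'E'
from h import *
im,c,o=snap("wrist","w8"); print(o["position"],R.from_rotvec(o["tool_rot"]).as_matrix()[:,0])
im,c,o=snap("scene","c8"); im,c,o=snap("side","s8")
E
```

```text
[ 0.45603909 -0.26028737  0.30011453] [ 9.85240724e-01 -1.71174041e-01  4.03196923e-04]
```

View pics/w8.png

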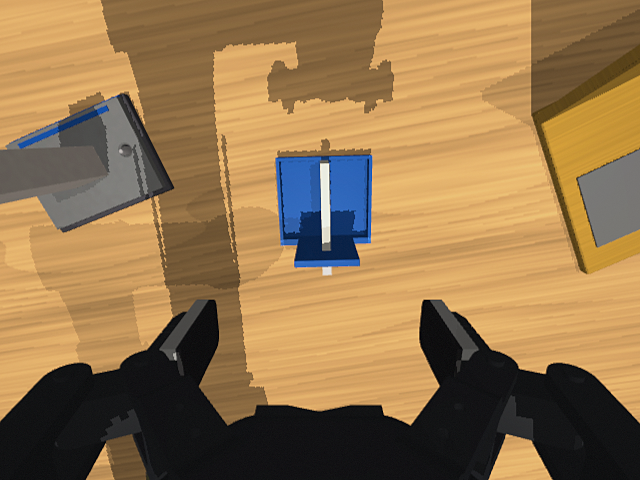

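View pics/s8.png

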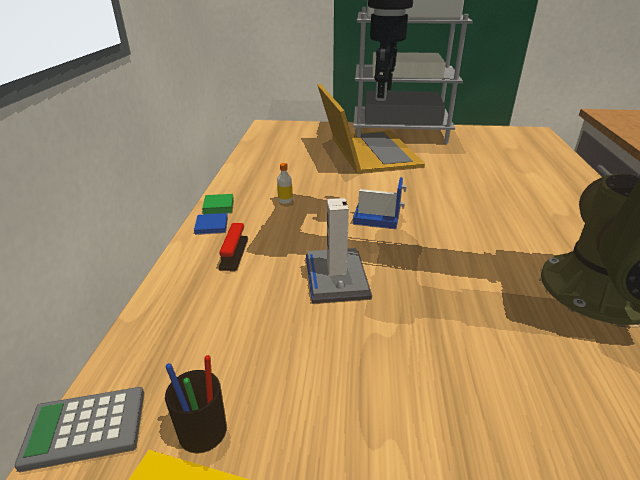

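```bash
python3 - <<'E'
from h import *
im,c=load("wrist","w8"); a=np.load("pics/w8.npy"); M=R.from_rotvec(a[3:]).as_matrix()
t=lambda P:((P-a[:3])@M*1000).round(1)
cv2.imwrite("pics/z9.png",cv2.resize(im[145:280,265:385],None,fx=5,fy=5,interpolation=2))
w=(im.min(2)>170); 
for r in range(160,256,6):
    x=np.nonzero(w[r,300:350])[0]+300
    if len(x): print(r,x.min(),x.max())
P=np.array([[325.3,163],[325.5,240]])
print(t(ray(c,P,.07)), "backtop",t(ray(c,[[295,265],[360,265]],.1)),"rim",t(ray(c,[[276,157],[372,154.5]],.02)))
E
```

```text
166 320 328
172 320 328
178 321 328
184 321 328
190 321 328
196 321 328
202 321 329
208 321 329
214 321 329
220 322 329
226 322 329
232 322 329
238 322 329
[[ 46.5   6.3 230.1]
 [-39.    7.  230.1]] backtop [[-57.8 -26.  200.1]
 [-57.7  43.3 200.1]] rim [[ 49.7 -52.  280.1]
 [ 52.7  63.  280.1]]
```

View pics/z9.png

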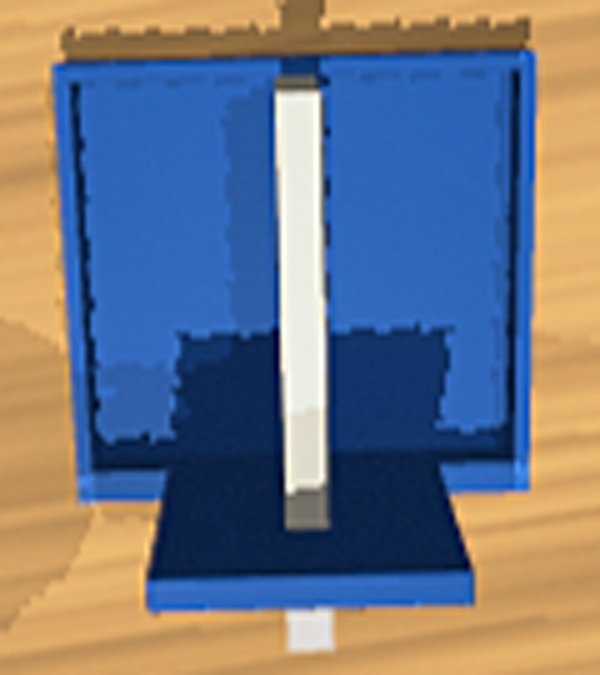

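Call:
jog_arm(
  offset=[
    [2,6.4,20],
    [0,0,50],
    [0,0,55],
    [0,0,55],
    [0,0,40],
    [0,0,25],
    [0,0,15],
    [0,0,8],
    [0,0,0],
  ],
  angular=[
    [0,0,-1.2],
    [0,0,0],
    [0,0,0],
    [0,0,0],
    [0,0,0],
    [0,0,0],
    [0,0,0],
    [0,0,0],
    [0,0,0],
  ],
  jaw=[0,0,0,0,0,0,0,0,0],
)

```text
clock: 16.02
position: [0.4564, -0.2681, 0.0317]
tool_rot: [3.132, -0.241, -0.0]
wrist_force: [-0.1, 0.4, 0.3]
opening: 1.001
```

```bash
python3 - <<'E'
from h import *
im,c,o=snap("wrist","w9"); print(o["position"],R.from_rotvec(o["tool_rot"]).as_matrix()[:,0],o["wrist_force"])
E
```

```text
[ 0.45641361 -0.26805012  0.03171018] [ 9.88268591e-01 -1.52725845e-01 -8.80831095e-05] [-0.08095638  0.41287709  0.29339663]
```

View pics/w9.png

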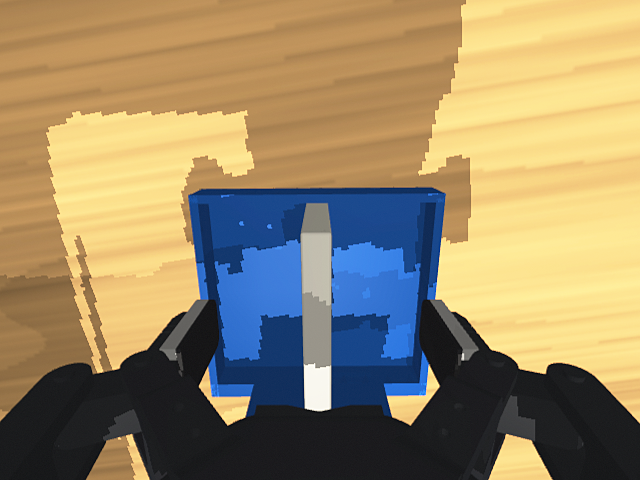

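Call:
jog_arm(
  offset=[
    [0,0,0],
    [0,0,0],
    [0,0,0],
    [0,0,0],
    [0,0,0],
    [0,0,0],
    [0,0,0],
    [0,0,0],
    [0,0,0],
    [0,0,0],
  ],
  angular=[
    [0,0,0],
    [0,0,0],
    [0,0,0],
    [0,0,0],
    [0,0,0],
    [0,0,0],
    [0,0,0],
    [0,0,0],
    [0,0,0],
    [0,0,0],
  ],
  jaw=[0.2,0.4,0.55,0.65,0.75,0.82,0.88,0.94,1,1],
  force=80,
)

```text
clock: 17.32
position: [0.4565, -0.2679, 0.0318]
tool_rot: [3.132, -0.241, 0.0]
wrist_force: [-0.0, 2.1, 1.5]
opening: 0.11
```

Call:
jog_arm(
  offset=[
    [0,0,-3],
    [0,0,-10],
    [0,0,-25],
    [0,0,-35],
    [0,0,-35],
    [0,0,-12],
    [0,0,0],
  ],
  angular=[
    [0,0,0],
    [0,0,0],
    [0,0,0],
    [0,0,0],
    [0,0,0],
    [0,0,0],
    [0,0,0],
  ],
  jaw=[1,1,1,1,1,1,1],
)

```text
clock: 18.2
position: [0.4565, -0.2679, 0.1518]
tool_rot: [-3.132, 0.241, -0.001]
wrist_force: [-0.2, -1.1, -2.7]
opening: 0.107
```

```bash
python3 - <<'E'
from h import *
im,c,o=snap("wrist","w10"); print(o["position"],R.from_rotvec(o["tool_rot"]).as_matrix()[:,0],o["wrist_force"],o["moment"],o["opening"])
im,c,o=snap("side","s10"); cv2.imwrite("pics/s10z.png",cv2.resize(im[60:260,270:470],None,fx=3,fy=3,interpolation=2))
E
```

```text
[ 0.45654474 -0.26785644  0.15180513] [ 9.88214267e-01 -1.53075101e-01  7.59408898e-04] [-0.17013334 -1.11722607 -2.71815955] [ 0.00139905 -0.01107788 -0.00267352] 0.10704635269839319
```

View pics/w10.png

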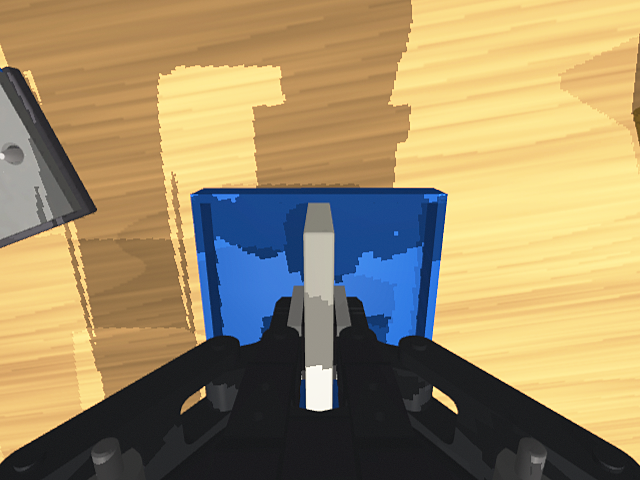

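View pics/s10z.png

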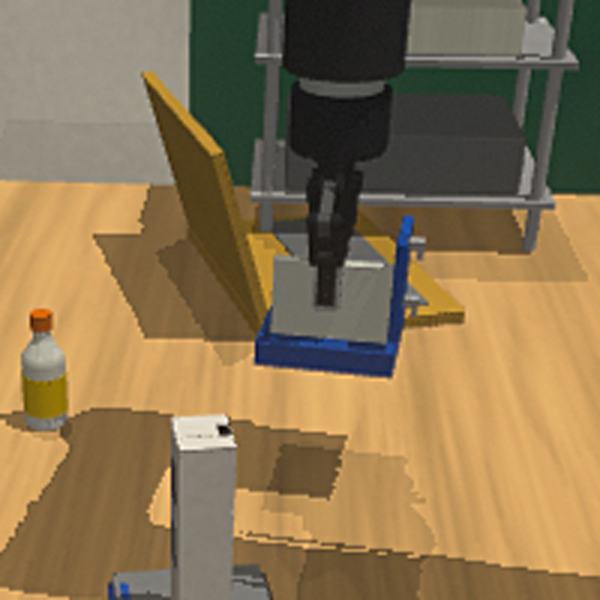

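Call:
jog_arm(
  offset=[
    [0,0,-15],
    [0,0,-30],
    [0,0,-30],
    [0,0,-10],
    [0,0,0],
  ],
  angular=[
    [0,0,0],
    [0,0,-5],
    [0,0,-7],
    [0,0,-5],
    [0,0,-2.8],
  ],
  jaw=[1,1,1,1,1],
)

```text
clock: 18.92
position: [0.4567, -0.2682, 0.2383]
tool_rot: [3.126, 0.304, 0.002]
wrist_force: [0.3, 0.3, -2.9]
opening: 0.108
```

```bash
python3 - <<'E'
from h import *
o=manip.get_obs(); p=o["position"]; M=R.from_rotvec(o["tool_rot"]).as_matrix(); print(p,M[:,0],np.degrees(np.arctan2(M[1,0],M[0,0])))
u=np.array([.9816,.1908]); tgt=np.array([.5425,.0101])+.110*u; print(tgt,(M.T@(np.r_[tgt,.237]-p))*1000)
im,c=load("wrist","wrist0"); print("stapler",ray(c,[[94,82],[132,82],[120,217],[160,214]],.05))
im,c=load("wrist","w10"); a=np.load("pics/w10.npy"); M=R.from_rotvec(a[3:]).as_matrix()
print("rim front",((ray(c,[[191.5,190],[446.5,190]],.140)-a[:3])@M*1000).round(1))
im,c=load("wrist","w7"); a=np.load("pics/w7.npy"); M=R.from_rotvec(a[3:]).as_matrix()
print("col top",((ray(c,[[259,307],[385.5,307],[380,395.5],[263,395.5]],.177)-a[:3])@M*1000).round(1))
E
```

```text
[ 0.45671662 -0.26820069  0.23832262] [0.98124411 0.19276421 0.00139683] 11.114155331503488
[0.650476 0.031088] [ 247.81554885 -256.32734208    1.38357807]
stapler [[ 7.93995913e-01 -1.18874375e-01  5.00000000e-02]
 [ 7.61194475e-01 -1.18882425e-01  5.00000000e-02]
 [ 7.91549590e-01  5.19710120e-04  5.00000000e-02]
 [ 7.52594935e-01 -2.44091390e-03  5.00000000e-02]]
rim front [[ 51.3 -57.9  11.9]
 [ 51.3  57.4  11.8]]
col top [[ 18.6 -20.8 -37.3]
 [ 18.6  22.6 -37.3]
 [-18.2  22.7 -37.3]
 [-18.2 -21.1 -37.3]]
```

Call:
jog_arm(
  offset=[
    [12,-12,0],
    [25,-26,0],
    [36,-37,0],
    [36,-37,0],
    [36,-37,0],
    [36,-37,0],
    [36,-37,0],
    [22,-23,0],
    [9,-10,0],
    [0,0,0],
  ],
  angular=[
    [0,0,0],
    [0,0,0],
    [0,0,0],
    [0,0,0],
    [0,0,0],
    [0,0,0],
    [0,0,0],
    [0,0,0],
    [0,0,0],
    [0,0,0],
  ],
  jaw=[1,1,1,1,1,1,1,1,1,1],
)

```text
clock: 20.18
position: [0.651, 0.0314, 0.236]
tool_rot: [3.127, 0.302, -0.002]
wrist_force: [-0.3, -0.3, -1.9]
opening: 0.106
```

```bash
python3 - <<'E'
from h import *
for n in ("wrist","side","scene"):
    im,c,o=snap(n,n[:2]+"11"); M=R.from_rotvec(o["tool_rot"]).as_matrix()
    print(o["position"],np.degrees(np.arctan2(M[1,0],M[0,0])),((o["position"]-[.5425,.0101,0])@M*1000).round(1))
    if n=="side": cv2.imwrite("pics/s11z.png",cv2.resize(im[60:310,230:430],None,fx=2.4,fy=2.4,interpolation=2))
    if n=="scene": cv2.imwrite("pics/c11z.png",cv2.resize(im[100:300,230:430],None,fx=3,fy=3,interpolation=2))
E
```

```text
[0.6509891  0.0314477  0.23599599] 11.040945941203244 [ 1.102e+02 -1.000e-01 -2.362e+02]
[0.6507691  0.03057797 0.2365325 ] 10.99272017623707 [ 110.     0.6 -236.6]
[0.65069159 0.03006685 0.23691225] 10.960964163237954 [ 110.     1.  -236.9]
```

View pics/s11z.png

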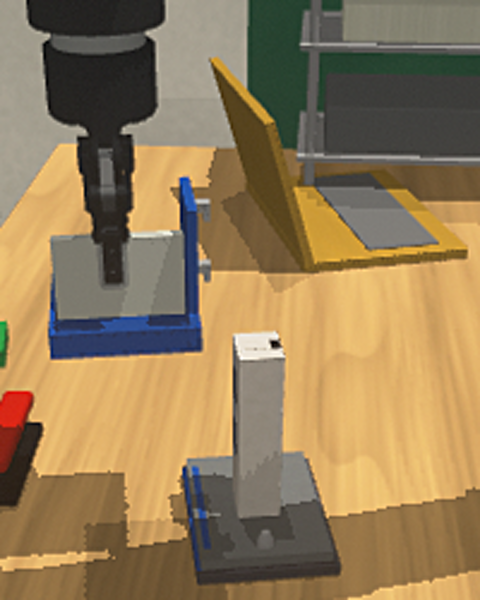

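View pics/c11z.png

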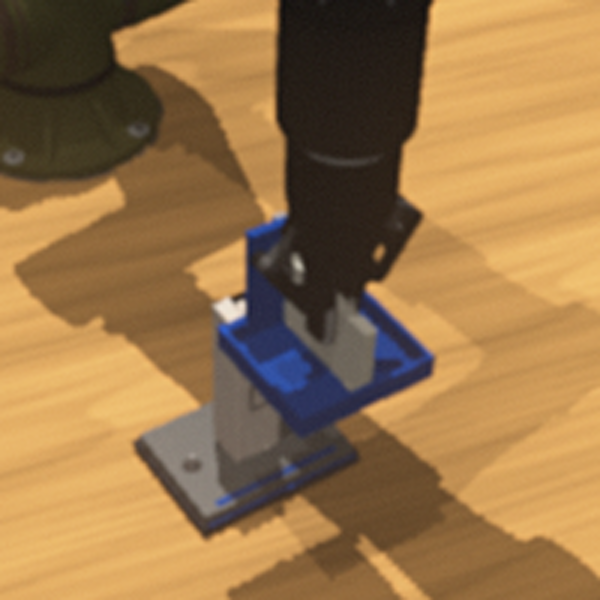

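View pics/wr11.png

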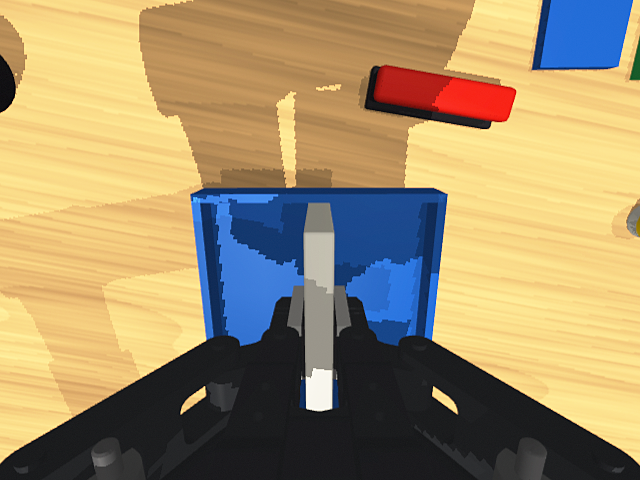

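Call:
jog_arm(
  offset=[
    [0,-0.5,15],
    [0,0,30],
    [0,0,35],
    [0,0,35],
    [0,0,22],
    [0,0,10],
    [0,0,3],
    [0,0,0],
    [0,0,0],
  ],
  angular=[
    [0,0,0],
    [0,0,0],
    [0,0,0],
    [0,0,0],
    [0,0,0],
    [0,0,0],
    [0,0,0],
    [0,0,0],
    [0,0,0],
  ],
  jaw=[1,1,1,1,1,1,1,1,1],
)

```text
clock: 21.45
position: [0.6514, 0.0312, 0.0879]
tool_rot: [-3.127, -0.301, -0.003]
wrist_force: [0.1, 0.6, -1.6]
opening: 0.104
```

```bash
python3 - <<'E'
from h import *
for n in ("side","scene"):
    im,c,o=snap(n,n[:2]+"12"); M=R.from_rotvec(o["tool_rot"]).as_matrix()
    print(o["position"],np.degrees(np.arctan2(M[1,0],M[0,0])),((o["position"]-[.5425,.0101,0])@M*1000).round(1))
    if n=="side": cv2.imwrite("pics/s12z.png",cv2.resize(im[180:310,230:390],None,fx=4.5,fy=4.5,interpolation=2))
    if n=="scene": cv2.imwrite("pics/c12z.png",cv2.resize(im[140:300,250:410],None,fx=3.7,fy=3.7,interpolation=2))
E
```

```text
[0.65142038 0.03120564 0.0878868 ] 10.99873402342789 [ 1.111e+02  1.000e-01 -8.770e+01]
[0.65134669 0.03120494 0.08773367] 10.998581841569198 [111.    0.  -87.6]
```

View pics/s12z.png

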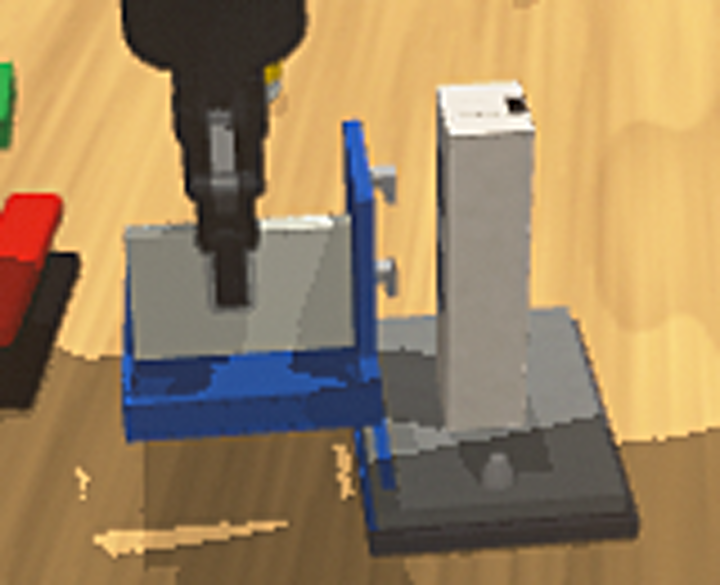

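View pics/c12z.png

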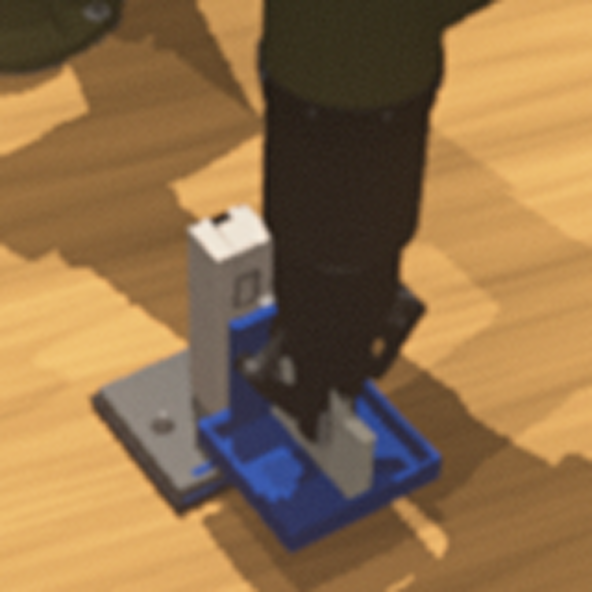

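Call:
jog_arm(
  offset=[
    [-5,0.4,0],
    [-7,0,0],
    [-6,0,0],
    [-3,0,0],
    [-2,0,0],
    [-2,0,0],
    [0,0,0],
  ],
  angular=[
    [0,0,0],
    [0,0,0],
    [0,0,0],
    [0,0,0],
    [0,0,0],
    [0,0,0],
    [0,0,0],
  ],
  jaw=[1,1,1,1,1,1,1],
)

```text
clock: 22.42
position: [0.6264, 0.026, 0.0867]
tool_rot: [3.127, 0.301, -0.0]
wrist_force: [0.1, -0.4, -1.8]
opening: 0.112
```

```bash
python3 - <<'E'
from h import *
for n in ("side","scene"):
    im,c,o=snap(n,n[:2]+"13"); M=R.from_rotvec(o["tool_rot"]).as_matrix()
    print(o["wrist_force"],np.degrees(np.arctan2(M[1,0],M[0,0])),((o["position"]-[.5425,.0101,0])@M*1000).round(1))
    if n=="side": cv2.imwrite("pics/s13z.png",cv2.resize(im[180:310,230:390],None,fx=4.5,fy=4.5,interpolation=2))
E
```

```text
[ 0.10233587 -0.39902498 -1.84258945] 11.000424898891758 [ 85.3   0.4 -86.7]
[-0.03806356 -0.4017646  -2.83249392] 11.002563671083037 [ 85.4   0.4 -86.6]
```

View pics/s13z.png

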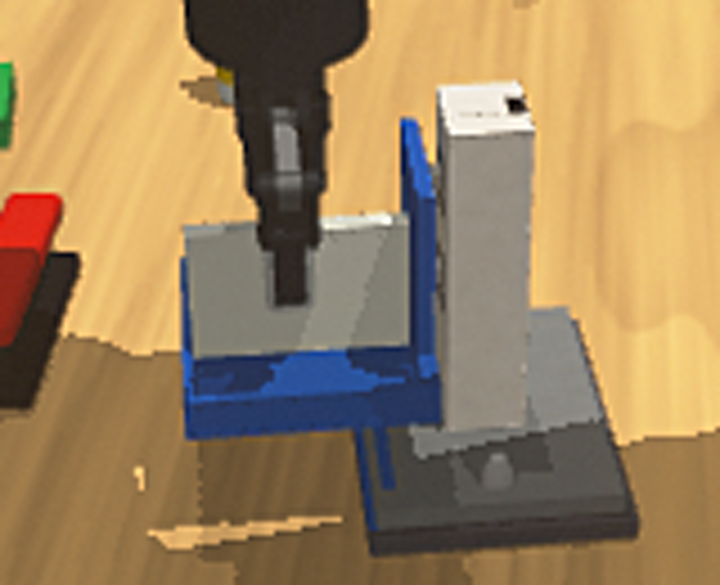

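Call:
jog_arm(
  offset=[
    [-2,0,0],
    [-2,0,0],
    [-1,0,0],
    [-1,0,0],
    [0,0,0],
  ],
  angular=[
    [0,0,0],
    [0,0,0],
    [0,0,0],
    [0,0,0],
    [0,0,0],
  ],
  jaw=[1,1,1,1,1],
)

```text
clock: 23.15
position: [0.6205, 0.0248, 0.0867]
tool_rot: [3.127, 0.301, -0.0]
wrist_force: [-0.4, -0.6, -2.0]
opening: 0.104
```

Call:
jog_arm(
  offset=[
    [-0.5,0,0],
    [-0.5,0,0],
    [0,0,0],
  ],
  angular=[
    [0,0,0],
    [0,0,0],
    [0,0,0],
  ],
  jaw=[1,1,1],
)

```text
clock: 23.52
position: [0.6198, 0.0247, 0.0867]
tool_rot: [-3.127, -0.301, -0.001]
wrist_force: [2.2, 0.4, -2.8]
opening: 0.105
```

```bash
python3 - <<'E'
from h import *
o=manip.get_obs(); M=R.from_rotvec(o["tool_rot"]).as_matrix()
print(o["wrist_force"],o["moment"],((o["position"]-[.5425,.0101,0])@M*1000).round(1))
E
```

```text
[ 2.16667364  0.39651367 -2.80078808] [-0.00345172 -0.75361536 -0.01741681] [ 78.8   0.4 -86.7]
```

Call:
jog_arm(
  offset=[
    [0.6,0,0],
    [0,0,2],
    [0,0,2],
    [0,0,2],
    [0,0,2],
    [0,0,1],
    [0,0,0],
  ],
  angular=[
    [0,0,0],
    [0,0,0],
    [0,0,0],
    [0,0,0],
    [0,0,0],
    [0,0,0],
    [0,0,0],
  ],
  jaw=[1,1,1,1,1,1,1],
)

```text
clock: 24.4
position: [0.6201, 0.0248, 0.0775]
tool_rot: [3.127, 0.301, -0.0]
wrist_force: [0.0, -0.2, -2.9]
opening: 0.107
```

```bash
python3 - <<'E'
from h import *
o=manip.get_obs(); M=R.from_rotvec(o["tool_rot"]).as_matrix()
print(o["wrist_force"],o["moment"],((o["position"]-[.5425,.0101,0])@M*1000).round(1))
im,c,o=snap("side","s14"); cv2.imwrite("pics/s14z.png",cv2.resize(im[180:310,230:390],None,fx=4.5,fy=4.5,interpolation=2))
E
```

```text
[ 0.04196949 -0.15379753 -2.94754174] [-0.01361249 -0.02795946 -0.01291373] [ 78.9   0.4 -77.6]
```

View pics/s14z.png

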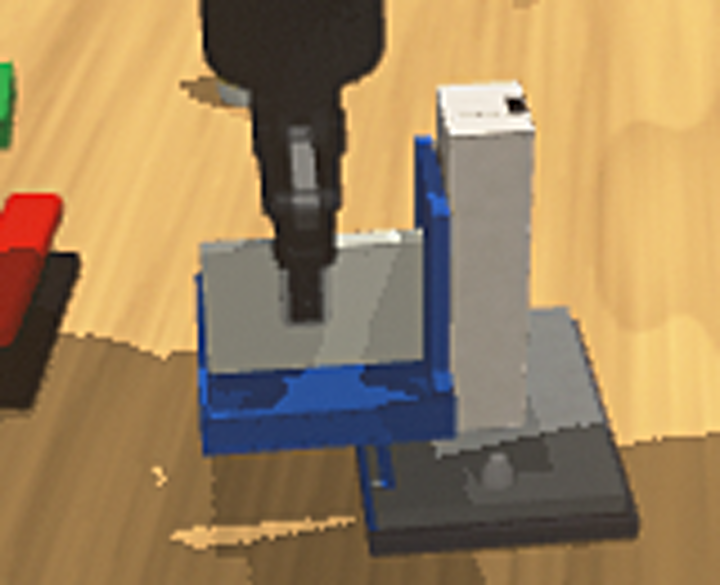

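Call:
jog_arm(
  offset=[
    [0,0,0.6],
    [0,0,0.6],
    [0,0,0.4],
    [0,0,0],
  ],
  angular=[
    [0,0,0],
    [0,0,0],
    [0,0,0],
    [0,0,0],
  ],
  jaw=[1,1,1,1],
)

```text
clock: 24.95
position: [0.6201, 0.0248, 0.076]
tool_rot: [3.127, 0.301, -0.0]
wrist_force: [0.8, 0.5, -2.6]
opening: 0.103
```

Call:
jog_arm(
  offset=[
    [0,0,0.5],
    [0,0,0],
  ],
  angular=[
    [0,0,0],
    [0,0,0],
  ],
  jaw=[1,1],
)

```text
clock: 25.2
position: [0.6202, 0.0248, 0.0758]
tool_rot: [3.127, 0.301, 0.0]
wrist_force: [-1.2, -0.8, -0.5]
opening: 0.104
```

Contact is just beginning at the expected height; press a little more.

Call:
jog_arm(
  offset=[
    [0,0,0.5],
    [0,0,0.5],
    [0,0,0],
  ],
  angular=[
    [0,0,0],
    [0,0,0],
    [0,0,0],
  ],
  jaw=[1,1,1],
)

```text
clock: 25.58
position: [0.6203, 0.0247, 0.0755]
tool_rot: [3.127, 0.301, 0.001]
wrist_force: [-3.0, -0.3, 5.4]
opening: 0.104
```

```bash
python3 - <<'E'
from h import *
o=manip.get_obs(); M=R.from_rotvec(o["tool_rot"]).as_matrix()
print(o["wrist_force"],o["moment"],((o["position"]-[.5425,.0101,0])@M*1000).round(1))
im,c,o=snap("side","s15"); cv2.imwrite("pics/s15z.png",cv2.resize(im[180:310,230:390],None,fx=4.5,fy=4.5,interpolation=2))
E
```

```text
[-2.97444678 -0.30148417  5.39729899] [ 0.12919747  1.33159688 -0.02486279] [ 79.2   0.5 -75.5]
```

View pics/s15z.png

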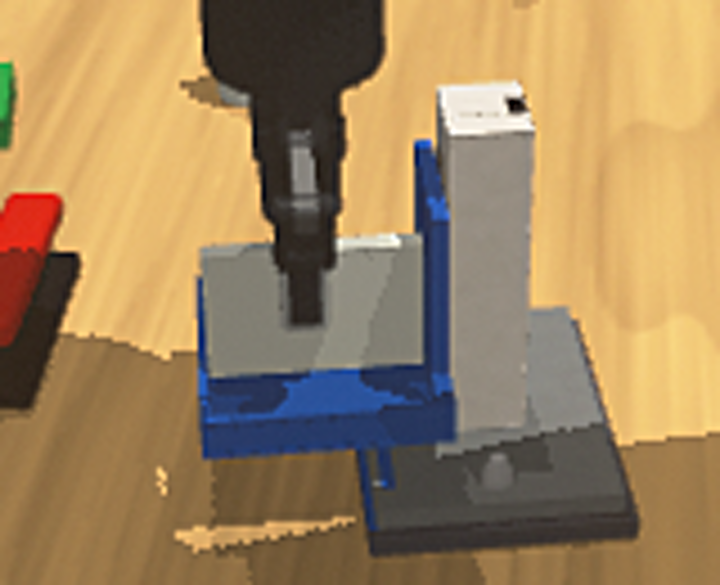

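Call:
jog_arm(
  offset=[
    [0,0,0],
    [0,0,0],
    [0,0,0],
    [0,0,0],
    [0,0,0],
    [0,0,0],
    [0,0,0],
    [0,0,0],
  ],
  angular=[
    [0,0,0],
    [0,0,0],
    [0,0,0],
    [0,0,0],
    [0,0,0],
    [0,0,0],
    [0,0,0],
    [0,0,0],
  ],
  jaw=[0.88,0.85,0.8,0.7,0.6,0.5,0.4,0.4],
)

```text
clock: 26.62
position: [0.6201, 0.0248, 0.0746]
tool_rot: [3.127, 0.301, -0.0]
wrist_force: [-0.0, 0.5, 0.0]
opening: 0.602
```

```bash
python3 - <<'E'
from h import *
o=manip.get_obs(); print(o["wrist_force"],o["opening"],o["position"])
im,c,o=snap("side","s16"); cv2.imwrite("pics/s16z.png",cv2.resize(im[180:310,230:390],None,fx=4.5,fy=4.5,interpolation=2))
im,c,o=snap("wrist","w16")
E
```

```text
[-0.02677795  0.45532245  0.04402131] 0.60237501989029 [0.62012833 0.02478187 0.07455863]
```

View pics/s16z.png

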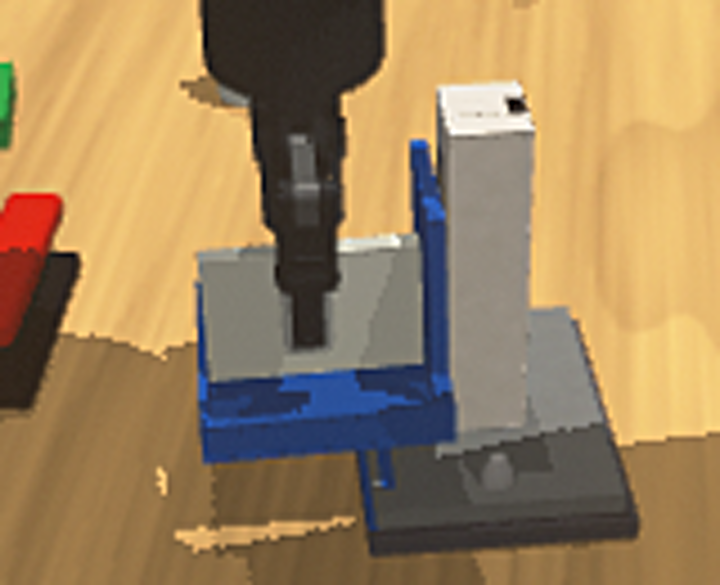

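View pics/w16.png

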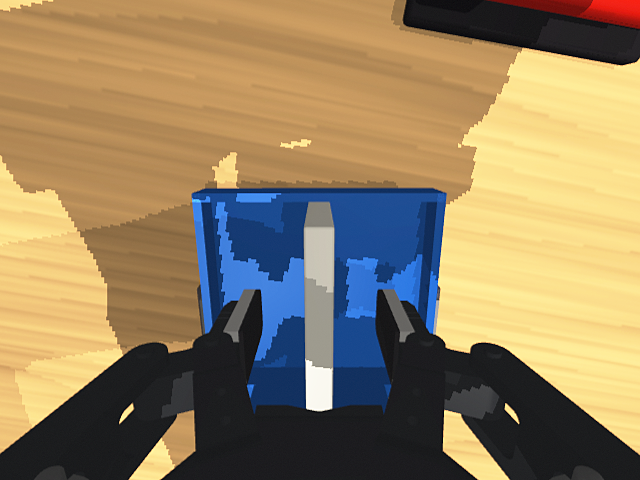

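Call:
jog_arm(
  offset=[
    [0,0,-8],
    [0,0,-20],
    [0,0,-40],
    [0,0,-50],
    [0,0,-50],
    [0,0,-25],
    [0,0,0],
    [0,0,0],
  ],
  angular=[
    [0,0,0],
    [0,0,0],
    [0,0,0],
    [0,0,0],
    [0,0,0],
    [0,0,0],
    [0,0,0],
    [0,0,0],
  ],
  jaw=[0.3,0.2,0.1,0,0,0,0,0],
)

```text
clock: 27.72
position: [0.6199, 0.0248, 0.2675]
tool_rot: [-3.127, -0.301, 0.0]
wrist_force: [1.4, 0.3, -0.9]
opening: 1.0
```

```bash
python3 - <<'E'
from h import *
im,c,o=snap("side","s17"); print(o["position"],o["wrist_force"]); cv2.imwrite("pics/s17z.png",cv2.resize(im[180:310,230:390],None,fx=4.5,fy=4.5,interpolation=2))
im,c,o=snap("wrist","w17"); snap("scene","c17")
E
```

```text
[0.61993126 0.02484392 0.26753744] [ 1.40108595  0.34268981 -0.85127227]
```

View pics/s17z.png

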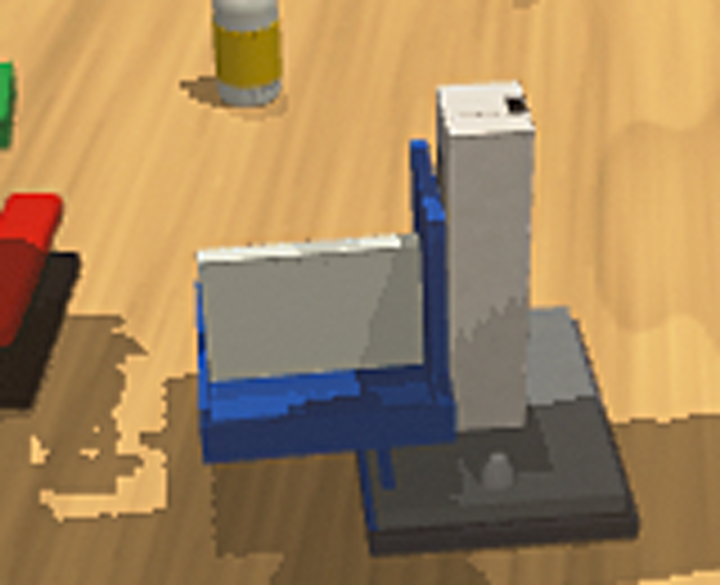

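View pics/w17.png

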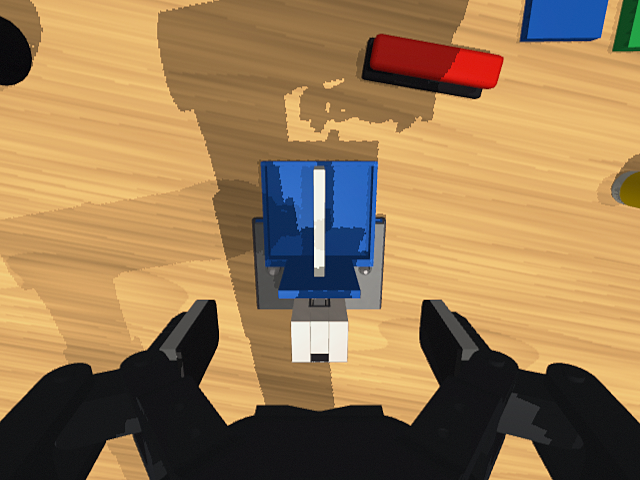

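View pics/c17.png

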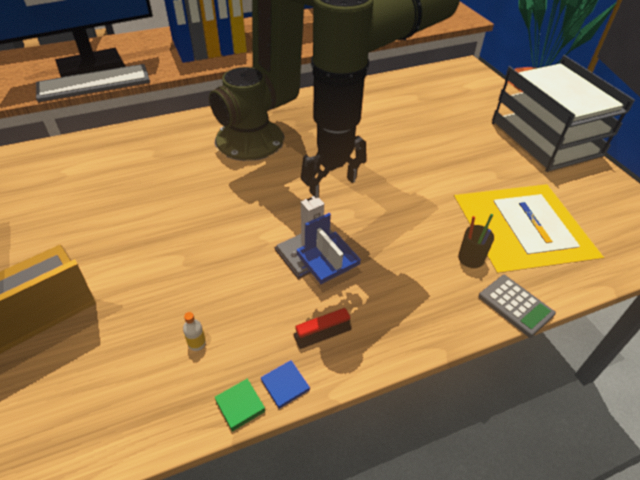

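```bash
python3 - <<'E'
from h import *
a=cv2.imread("pics/side12.png" if False else "pics/si12.png"); b=cv2.imread("pics/s17.png")
g=lambda i:cv2.cvtColor(i[194:290,324:352],cv2.COLOR_BGR2GRAY).astype(np.float32)
print("column shift px",cv2.phaseCorrelate(g(a),g(b)))
im0=cv2.imread("pics/scene0.png"); im1=cv2.imread("pics/c17.png")
for n,(x,y) in dict(glue=(170,305),pot=(455,215),stap=(290,300)).items():
    t=im0[y:y+50,x:x+60]; r=cv2.matchTemplate(im1[y-10:y+60,x-10:x+70],t,cv2.TM_CCOEFF_NORMED); print(n,cv2.minMaxLoc(r)[1::2])
print(manip.get_obs()["wrist_force"], manip.get_obs()["clock"]); print(manip.close_job())
E
```

```text
column shift px ((-0.09941441297942433, -0.038711473272812214), 0.840108111831877)
glue (0.9985636472702026, (10, 10))
pot (0.9996222853660583, (10, 10))
stap (0.8928171396255493, (10, 10))
[0.01735129 0.12396691 0.51089722] 27.875
the job is handed in; nothing more can be done
None
```

The stand is seated on the dock and the tray is hung on it. I handed the job in at about 28 s of the 72 s allowed, and no verdict was reported.

- **Stand:** I gripped the column near the top, lined the holes up with the pins through the wrist camera, and lowered it in hand. The pins showed inside both holes on the way down. It touched down at 0.1413 m TCP height, which is what I expected. The blue stripes are on the same side, and I only released it once it was seated.
- **Tray:** I pinched the divider, entered both slots about 11 mm above hung height and pressed to light contact (about 2 N). I then slid it down until the hooks bore the load at 0.0755 m TCP height; I expected 0.0758 m. The hooks sit behind the back wall and could not be seen directly. That both are engaged rests on the height, the forces and the tray staying put after release.

**Last checks**
- The column moved less than 0.1 px in the side view after hanging the tray, so the stand stayed put.
- The pen pot, glue bottle and stapler sit at the same pixels as at the start. The stapler's image match was weaker (0.89), probably because the arm's shadow fell on it.
- The gripper was clear with no outside force.

**Disagreements:** The tray leans forward slightly, about 1 to 2 degrees by eye, which fits the 2 mm play in the hooks. My camera readings of sideways and tray positions differed by 1 to 2 mm, which caused no trouble in the fit.

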